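# Test a batch of battery packs under a swing-over contact bar

## Task

Test every battery pack from the black mat in one batch: lay each one in its own pocket of the blue nest, swing the contact bar by its red handle over them fully to its end stop, then twist the black start knob clockwise to its stop and let it spring back. Afterwards swing the bar fully open again to its stop and put all the packs lying down inside the green tray. Turn the knob only while the bar is fully closed, and leave the other things on the bench where they are.

Things in the scene. Friction and masses are not known exactly. Their poses are not given: they have to be found in the camera images.
- station: Test station fixed to the bench: aluminium plate 290 x 310 mm, top at z 10 mm, with a blue three-pocket nest (ribs to z 22 mm), the contact bar and, on the robot's side, a grey control box (top at z 50 mm, x -158 to -73 mm, y -120 to 140 mm). Origin on the bench under the nest's middle; x along the pockets, away from the robot; y to the left, across the row of pockets; z up.
- pocket0 (a point): Middle of the floor of a nest pocket (floor 10 mm above the bench; station axes). The pocket is 108 mm along station x and 50 mm along y; ribs 26 mm wide and 12 mm high separate the pockets, which are spaced 76 mm apart along y. A pack lies in it with its length along x, either end first, any long face down.
- pocket1 (a point): Middle of the floor of a nest pocket (floor 10 mm above the bench; station axes). The pocket is 108 mm along station x and 50 mm along y; ribs 26 mm wide and 12 mm high separate the pockets, which are spaced 76 mm apart along y. A pack lies in it with its length along x, either end first, any long face down.
- pocket2 (a point): Middle of the floor of a nest pocket (floor 10 mm above the bench; station axes). The pocket is 108 mm along station x and 50 mm along y; ribs 26 mm wide and 12 mm high separate the pockets, which are spaced 76 mm apart along y. A pack lies in it with its length along x, either end first, any long face down.
- contact_bar (a joint): Angle of the flat steel contact bar (250 x 24 mm, z 58 to 70 mm) about bar_pivot. 0 = fully open at its stop (bar along station +x, clear of the nest); grows clockwise from above; 1.571 = closed at its end stop (bar along station -y, across all pockets, 8 mm over the packs). Stays where left; 0.15 N m (1.5 N at the handle) turns it. Starts at 0 to 0.3.
- bar_handle (a point): Point on the axis of the bar's red upright handle, a round post 22 mm in diameter, 115 mm from the pivot axis, standing from 70 to 125 mm above the bench; this point is 103 mm above the bench. Axes turn with the bar (x along the bar, away from the pivot).
- bar_pivot (a point): Pivot axis of the contact bar, 70 mm above the bench, at station y = +150 mm; station axes. The column is 32 mm in diameter.
- start_knob (a joint): Angle of the black spring-return start knob on the control box. 0 at rest; grows clockwise seen from above to its stop at 1.2; a spring (about 0.17 N m at the stop) turns it back to 0 when let go.
- knob_grip (a point): On the knob's upright axis, 84 mm above the bench. The knob is a disc 44 mm in diameter with a bar grip 42 mm long, 14 mm thick, from 60 to 94 mm above the bench, whose length lies along this point's x (along station x at rest). Axes turn with the knob.
- mat: Black rubber mat fixed on the bench, 360 (x) x 160 (y) x 3 mm, where the untested packs lie; origin under its centre.
- tray: Green open tray fixed on the bench, outside 280 (x) x 130 (y) x 18 mm, walls and floor 5 mm; origin under its centre on the bench.
- pack1: Battery pack: orange and grey block 96 x 40 x 40 mm with two brass contact bands all round, so any long face may be down; about 0.3 kg. Origin at its centre; x along its length. Two or three packs are present (None from the start: absent).
- pack2: Battery pack: orange and grey block 96 x 40 x 40 mm with two brass contact bands all round, so any long face may be down; about 0.3 kg. Origin at its centre; x along its length. Two or three packs are present (None from the start: absent).
- pack3: Battery pack: orange and grey block 96 x 40 x 40 mm with two brass contact bands all round, so any long face may be down; about 0.3 kg. Origin at its centre; x along its length. Two or three packs are present (None from the start: absent).
- multimeter: Bystander: red multimeter 150 x 75 x 32 mm; origin at the centre of its underside.
- screwdriver: Bystander: orange-handled screwdriver 200 mm long, lying; origin under its middle, x along it.
- mouse: Bystander: black computer mouse 105 x 60 x 30 mm; origin at the centre of its underside.
- tape_roll: Bystander: yellow tape roll, 60 mm across, 24 mm high, lying on the mat near its far end; origin at the centre of its underside.
- mug: Bystander: white mug 80 mm across, 90 mm high; origin at the centre of its underside.
- spray_can: Bystander: white can 60 mm across, 160 mm high, standing to the far left; origin at the centre of its underside.
Mind the look-alikes: they are no part of the job. What is shaped like the pack1 but pink or white is not meant.

How it is judged:
On the way, in this order (a step that is already met when the one before it is completed fails the run):
1. every pack present lies down in its own pocket of the nest, let go, with the bar still open (x of pack1 in the frame of station between -0.013 and 0.013 m and y of pack1 in the frame of station between -0.09 and 0.09 m and z of pack1 in the frame of station between 0.024 and 0.0345 m and x of pack2 in the frame of station between -0.013 and 0.013 m and y of pack2 in the frame of station between -0.09 and 0.09 m and z of pack2 in the frame of station between 0.024 and 0.0345 m and x of pack3 in the frame of station between -0.013 and 0.013 m and y of pack3 in the frame of station between -0.09 and 0.09 m and z of pack3 in the frame of station between 0.024 and 0.0345 m and linear speed of each of pack1, pack2, pack3 below 0.03 m/s and contact force between each of pack1, pack2, pack3 and the fingers below 0.5 N and value of joint contact_bar below 0.6 rad), for 0.2 s.
2. the contact bar is swung closed against its end stop (angle over 1.5) with the packs still in their pockets (value of joint contact_bar above 1.5 rad and x of pack1 in the frame of station between -0.013 and 0.013 m and y of pack1 in the frame of station between -0.09 and 0.09 m and z of pack1 in the frame of station between 0.024 and 0.0345 m and x of pack2 in the frame of station between -0.013 and 0.013 m and y of pack2 in the frame of station between -0.09 and 0.09 m and z of pack2 in the frame of station between 0.024 and 0.0345 m and x of pack3 in the frame of station between -0.013 and 0.013 m and y of pack3 in the frame of station between -0.09 and 0.09 m and z of pack3 in the frame of station between 0.024 and 0.0345 m), for 0.2 s.
3. the start knob is twisted to its stop (angle over 1.1) with the bar closed and the packs in their pockets (all of step 2 and value of joint start_knob above 1.1 rad), for 0.1 s.
4. the knob is let go and has sprung back (angle under 0.1) with the bar still closed (value of joint start_knob below 0.1 rad and value of joint contact_bar above 1.5 rad), for 0.2 s.
5. the bar is swung back fully open (angle under 0.08) (value of joint contact_bar below 0.08 rad), for 0.2 s.
At the end, for the whole second after the job is handed in: Every pack present lies down on a long face on the floor of the green tray (centre within 130 mm lengthwise and 60 mm across of the tray's middle, 18 to 30 mm above the bench), at rest; the bar is open within 0.08 rad of its open stop and the knob is back at 0 within 0.1 rad (x of pack1 in the frame of tray between -0.13 and 0.13 m and y of pack1 in the frame of tray between -0.06 and 0.06 m and z of pack1 in the frame of tray between 0.018 and 0.03 m and x of pack2 in the frame of tray between -0.13 and 0.13 m and y of pack2 in the frame of tray between -0.06 and 0.06 m and z of pack2 in the frame of tray between 0.018 and 0.03 m and x of pack3 in the frame of tray between -0.13 and 0.13 m and y of pack3 in the frame of tray between -0.06 and 0.06 m and z of pack3 in the frame of tray between 0.018 and 0.03 m and linear speed of each of pack1, pack2, pack3 below 0.03 m/s and value of joint contact_bar below 0.08 rad and value of joint start_knob below 0.1 rad); the robot touches nothing.
It fails at once if the start knob turned more than 0.5 rad while the bar is not closed (angle under 1.45) (value of joint start_knob above 0.5 rad and value of joint contact_bar below 1.45 rad).
It fails at once if another thing on the bench moved more than 50 mm (distance of any of multimeter, screwdriver, mouse, tape_roll, mug, spray_can from where it was at the start of the episode above 0.05 m).
Of pack1, pack2, pack3 only 2 to 3 are there at a start; the rules pass over those that are not, and their reading is None.
At some moment in a run one of pack1, pack2, pack3 may be knocked a few centimetres aside while the robot is not near it.
Once in a run the grip may slacken for a moment while it holds something.
It also fails if it takes over 210 s, if anything falls off the work surface, if the arm or the gripper's body presses on something with over 40 N, if the wrist force passes 120 N, or if a joint passes its speed limit or range.

## Robot

A 7-joint arm with a two-finger parallel gripper is mounted at the origin on the work surface. World frame = base frame: x ahead of the robot, y to its left, z up, the work surface at z = 0. Lengths are in m, angles in rad, forces in N, time in s.
With the tool pointing down it reaches from about 0.4 to 0.85 m from the base axis. Payload 10.4 kg.
Tool frame: the origin (TCP) lies at the centre of the arm's flange, where the gripper is bolted on; the fingertips stand 173 mm ahead of it and the grasp point (between the pads) lies 155 mm ahead of it; z points along the fingers, y is the line along which they close (so a half turn about z gives the same grasp; the last joint's range is limited). The gripper opens to 85 mm and grips with 20 to 120 N. Pads are 22 mm wide; open, the fingers measure 114 mm over their backs; the gripper's body (76 mm by 85 mm) begins 54 mm behind the grasp point. The pads swing forward as they close: fully open they stand 13 mm farther back than shut.
Start: joints at [1.185, 0.332, -0.065, 1.46, 0.022, 1.35, -0.088], TCP at [0.222, -0.584, 0.405] pointing down, gripper open.
Joint ranges: [-2.6, 2.6], [-0.5, 2.12], [-1.47, 1.34], [0.16, 2.42], [-1.27, 4.41], [0.06, 2.06], [-2.6, 2.6]. Speed limits (rad/s): [2.22, 2.22, 2.79, 2.79, 3.14, 3.14, 3.14].

## Interface

Orientations are given as a unit quaternion [x, y, z, w].
In Python, from workcell import manip, viewer, finder gives the robot as it stands.
- The arm moves only by the tool arm_command, never from a script. Its argument "plan" is a list of rows, each an object with "dp": the shift along the tool's x, y, z in mm, a list of three; "spin": the turn about the tool's z in rad. A call has 1 to 5 rows; each row shifts and turns the commanded pose from where the row before left it, along the tool's axes as they then stand; what a row does not reach is not made up. A row lasts 1/10 s, in which the tool goes at most 50 mm and 8.59 degrees, less where a joint would pass 70% of its speed; a pose out of reach is approached as far as the arm can. A call is refused whole if a number of a shift passes 50 or a number of a turn 0.15, either way. A call with a gripper value outside its range is refused whole. "grip" is the closure, from -1 (fully open) to 1 (shut), set as the call begins (left out, the last holds). The fingers move at their own pace and stop on an object; "newtons" is the grip in N (left out, the last holds). Time passes only in rows, so rows that do not move let the fingers close. It gives the time, the measured TCP pose, the force, the opening and the grip force at its end, in the units of the state.
- manip.get_obs(): the state, without advancing time (a new reading comes with each control period).
- viewer.camera(name): name is "side" or "top"; returns the picture (480x640x3 uint8, blue, green, red); there is no depth.
- viewer.camera_params(name): a dict with "vertical_fov" (degrees; the focal length in pixels is half the picture's height over the tangent of half this angle, whatever the lens; pixels are square), "cx", "cy" (the principal point, pixels), "k1" (the pictures are not rectified: a ray, as slopes to the right and down, at radius r is drawn at 1 + k1 r^2 times it, then the intrinsics apply), "R" (3x3) and "t" (3): a world point X has camera coordinates R X + t. Camera axes: x right, y down, z forward; pixel columns grow to the right and rows downward; lengths in m; the calibration is good to about 2 mm. A picture is of the moment at which its call begins. camera_params takes no time and is no camera call.
- manip.hand_in(): hands the job in; it is judged then, once.
Trained networks look in the newest picture that a camera, given by its name, has taken for a name from the list of things; names that differ only in an ending like _2 or _b are one class to them, and where a whole thing is asked for, a point or a joint stands for the part that bears it (a point fixed in the world has none). Each returns a list of dicts, best first, with "score" (0 to 1); they miss things now and then, are a little off and sometimes report something else, mostly with a low value. They report only what shows in the picture. A call takes as long as a camera call. They do not tell look-alikes from the thing itself.
- finder.find_in(camera, thing): "position" ([x, y, z] in m, in world coordinates, good to about 4 mm: the middle of the surface that is visible of it).
The state is a dict: "clock": time; "joint_pos": joint angles; "joint_velocities": joint speeds; "tau": joint torques, N m; "position": TCP position; "ee_rot": TCP orientation; "ft_force": force on the tool from outside, world axes, zero at the start; "torque": the same for the moment, N m; "grip_width": opening from 0.0 (shut) to 1.0 (fully open); "grasp_force": force on a finger pad.
Only numpy, scipy, OpenCV 4.12 (cv2) and the standard library are available. Lean on these libraries where they do the work, as an engineer would, in place of code of your own. Each camera call takes 0.05 s, during which the arm holds its last target. There are 200 camera calls.

## Working session

There is one attempt and no reset: what is moved stays moved. The work goes in short steps, Python scripts to look and compute and a tool call to move; the robot and the scene stay as the last step left them, time stands still between calls to the robot, and variables do not carry over. Pictures are saved under pics/ and viewed, at most 14 in all, crops included, and the job is handed in when it is done.

Besides the shell and the picture viewer there is one more tool, called after "Emit:" by a JSON object that holds its "api" and its "payload". arm_command: Moves the arm, as the interface text tells. Its arguments: {"type":"object","properties":{"plan":{"type":"array","items":{"type":"object","properties":{"dp":{"type":"array","items":{"type":"number"}},"spin":{"type":"number"}}}},"grip":{"type":"number"},"newtons":{"type":"number"}},"required":["plan"]}

```bash
mkdir -p pics; ls
cat > h.py <<'E'
import numpy as np, cv2
from workcell import manip, viewer, finder
def K(name):
    p=viewer.camera_params(name); f=240/np.tan(np.radians(p["vertical_fov"])/2)
    return p,f
def proj(name,X):
    p,f=K(name); c=(np.array(p["R"])@np.atleast_2d(X).T).T+np.array(p["t"])
    s=c[:,:2]/c[:,2:]; r2=(s**2).sum(1,keepdims=True); s=s*(1+p["k1"]*r2)
    return s*f+[p["cx"],p["cy"]]
def back(name,uv,z):
    p,f=K(name); d=(np.atleast_2d(uv)-[p["cx"],p["cy"]])/f; s=d.copy()
    for _ in range(20): s=d/(1+p["k1"]*(s**2).sum(1,keepdims=True))
    R=np.array(p["R"]); C=-R.T@np.array(p["t"]); v=np.c_[s,np.ones(len(s))]@R
    return C+v*((z-C[2])/v[:,2:])
def snap(name,fn):
    im=viewer.camera(name); cv2.imwrite("pics/"+fn,im); return im
E
python3 - <<'E'
from h import *
for n in("top","side"):
    snap(n,n+"0.png"); p,f=K(n); print(n,f,-np.array(p["R"]).T@np.array(p["t"]))
    for t in("station","pack1","mat","tray","bar_handle","bar_pivot","knob_grip","tape_roll","mug","spray_can","multimeter","mouse","screwdriver"):
        print(t,[(np.round(d["position"],3).tolist(),round(d["score"],2)) for d in finder.find_in(n,t)][:5])
print(manip.get_obs())
E
```

```text
pics
top 569.0987407243168 [ 0.28535099 -0.01941341  1.41817842]
station []
pack1 [([0.463, 0.53, 0.044], 0.89), ([0.445, 0.36, 0.042], 0.73), ([0.357, 0.344, 0.044], 0.72), ([0.539, 0.353, 0.045], 0.63), ([0.203, 0.357, 0.039], 0.6)]
mat [([0.483, 0.349, 0.004], 0.87), ([0.421, -0.018, 0.062], 0.38)]
tray [([0.498, -0.339, 0.005], 0.71)]
bar_handle [([0.631, 0.168, 0.069], 0.59)]
bar_pivot [([0.513, 0.04, 0.02], 0.83)]
knob_grip [([0.423, -0.014, 0.063], 0.53), ([0.511, 0.038, 0.024], 0.51)]
tape_roll [([0.627, 0.333, 0.027], 0.86)]
mug [([0.731, 0.31, 0.044], 0.76)]
spray_can [([0.58, 0.493, 0.14], 0.88)]
multimeter [([0.572, -0.526, 0.03], 0.62), ([0.446, 0.365, 0.042], 0.5)]
mouse [([0.723, -0.285, 0.029], 0.94)]
screwdriver [([0.75, -0.087, 0.021], 0.8)]
side 480.1535131624864 [0.39647301 1.01783478 1.02049899]
station [([0.516, 0.076, 0.021], 0.96)]
pack1 [([0.544, 0.374, 0.047], 0.97), ([0.46, 0.546, 0.04], 0.93), ([0.366, 0.367, 0.042], 0.89), ([0.209, 0.366, 0.04], 0.83), ([0.447, 0.382, 0.041], 0.79)]
mat [([0.473, 0.37, 0.008], 0.66), ([0.514, 0.078, 0.019], 0.26)]
tray []
[... 513 characters left out ...]
'joint_pos': array([ 1.18542749,  0.33221807, -0.06467734,  1.46011955,  0.0215678 ,
        1.349925  , -0.08848022]), 'joint_velocities': array([ 0.00205513, -0.00153326,  0.00092344,  0.00196376, -0.0006536 ,
        0.00039576, -0.00050984]), 'tau': array([ 8.97770042e-04, -6.25229073e+01,  4.93163592e-02, -3.91821849e+01,
        1.64063636e-02,  1.86797697e-03, -1.39841904e-05]), 'position': array([ 0.22179657, -0.58432004,  0.40471682]), 'ee_rot': array([9.83595353e-01, 1.80388972e-01, 2.10604546e-05, 6.98466452e-06]), 'ft_force': array([-0.30603484, -0.17155433, -0.48282219]), 'torque': array([0.04181022, 0.02940902, 0.05552828]), 'grasp_force': 0.0, 'grip_width': 0.9995478593539889}
```

View pics/top0.png

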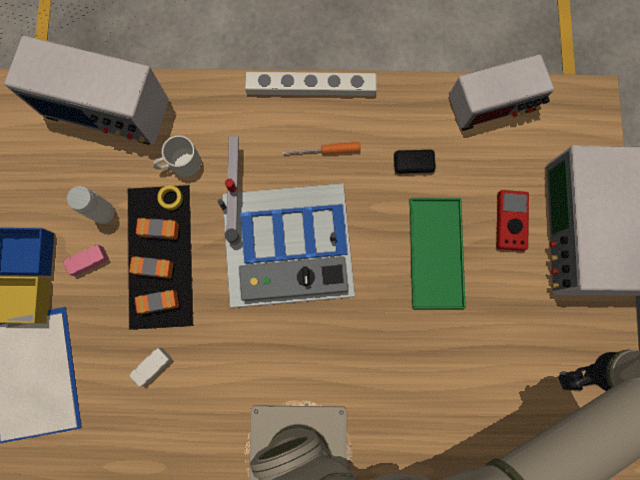

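View pics/side0.png

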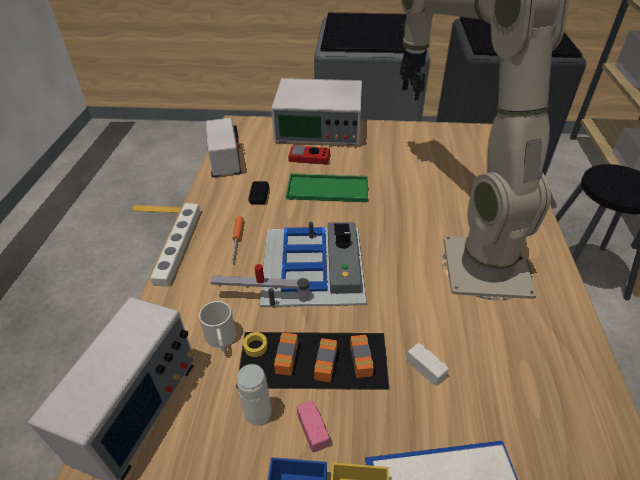

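The top view shows three orange/grey packs on the mat at px (157,229), (151,267) and (157,301). The pink (85,260) and white (150,367) blocks are decoys. The nest is around (293,234), the bar is near open with its handle at (230,185), and the knob is at (306,276). Next I'll fit the poses.

```bash
cat >> h.py <<'E'
from scipy.optimize import minimize
def cub(x,y,yaw,l,w,z0,z1):
    c,s=np.cos(yaw),np.sin(yaw)
    return np.array([[x+c*a-s*b,y+s*a+c*b,z] for a in(-l/2,l/2) for b in(-w/2,w/2) for z in(z0,z1)])
def sil(name,P,up=4):
    m=np.zeros((480*up,640*up),np.uint8); h=cv2.convexHull((proj(name,P)*up).astype(np.int32)); cv2.fillConvexPoly(m,h,1)
    return cv2.resize(m,(640,480),interpolation=cv2.INTER_AREA) if up==1 else cv2.resize(m.astype(np.float32),(640,480),interpolation=cv2.INTER_AREA)
def fitpack(masks,x0,z0=0.003,h=0.04):
    # masks: {cam: mask float}
    def cost(v):
        return sum(np.abs(sil(n,cub(v[0]/1000,v[1]/1000,v[2]/20,.096,.04,z0,z0+h))-m).sum()/m.sum() for n,m in masks.items())
    r=minimize(cost,[x0[0]*1000,x0[1]*1000,x0[2]*20],method="Nelder-Mead",options=dict(initial_simplex=np.array([x0[0]*1000,x0[1]*1000,x0[2]*20])+np.array([[0,0,0],[12,0,0],[0,12,0],[0,0,5]]),xatol=.2,fatol=1e-4))
    return r.x[0]/1000,r.x[1]/1000,r.x[2]/20,r.fun
def packmask(im,name,xy,z=.023,rad=.085):
    v=im.max(2); hsv=cv2.cvtColor(im,cv2.COLOR_BGR2HSV); m=(v>60).astype(np.uint8)
    m=cv2.morphologyEx(m,cv2.MORPH_OPEN,np.ones((3,3)))
    n,lab=cv2.connectedComponents(m); p=proj(name,[xy[0],xy[1],z])[0].astype(int)
    w=lab[p[1]-4:p[1]+5,p[0]-4:p[0]+5]; l=np.bincount(w[w>0]).argmax(); k=(lab==l)
    return cv2.morphologyEx(k.astype(np.uint8),cv2.MORPH_CLOSE,np.ones((7,7))).astype(np.float32)
E
python3 - <<'E'
from h import *
T=cv2.imread("pics/top0.png");S=cv2.imread("pics/side0.png")
for xy in((.542,.363),(.446,.372),(.362,.355)):
    mt=packmask(T,"top",xy); ms=packmask(S,"side",xy)
    print("pack",[np.round(fitpack(m,(xy[0],xy[1],1.57)),4) for m in({"top":mt},{"side":ms},{"top":mt,"side":ms})],mt.sum(),ms.sum())
# nest outline
hsv=cv2.cvtColor(T,cv2.COLOR_BGR2HSV); m=cv2.inRange(hsv,(100,120,50),(130,255,255)); m[:, :225]=0; m[:,360:]=0
q=np.argwhere(m>0)[:,::-1].astype(float); W=back("top",q,.022)[:,:2]*1000
print("nest",cv2.minAreaRect(W.astype(np.float32)))
hsv=cv2.cvtColor(T,cv2.COLOR_BGR2HSV); m=cv2.inRange(hsv,(50,100,40),(80,255,255)); m[:, :390]=0; m[:,480:]=0
q=np.argwhere(m>0)[:,::-1].astype(float); print("tray",cv2.minAreaRect((back("top",q,.018)[:,:2]*1000).astype(np.float32)))
for n,I,(x,y,w,h) in(("top",T,(210,130,150,180)),("side",S,(200,210,180,100))):
    cv2.imwrite(f"pics/c_{n}.png",cv2.resize(I[y:y+h,x:x+w],None,fx=3.3 if n=="top" else 4.4,fy=3.3 if n=="top" else 4.4,interpolation=cv2.INTER_CUBIC))
E
```

```text
pack [array([0.5437, 0.358 , 1.5091, 0.0691]), array([0.5438, 0.356 , 1.5303, 0.9972]), array([0.5437, 0.358 , 1.5091, 1.0663])] 742.0 267726.0
pack [array([0.4485, 0.389 , 1.4749, 0.9974]), array([0.4463, 0.3703, 1.4827, 0.067 ]), array([0.4464, 0.3703, 1.4801, 1.0691])] 289937.0 754.0
pack [array([0.3604, 0.3506, 1.7697, 0.0571]), array([0.3603, 0.3516, 1.752 , 0.0799]), array([0.3607, 0.3511, 1.7685, 0.1448])] 759.0 764.0
nest ((535.1394653320312, 18.357559204101562), (127.34369659423828, 255.95912170410156), 5.585555076599121)
tray ((491.9718017578125, -340.0201110839844), (277.5289611816406, 130.5626220703125), 0.5931192636489868)
```

View pics/c_top.png

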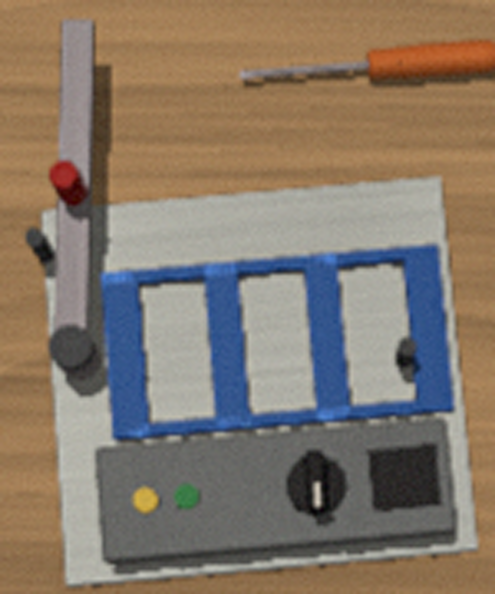

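View pics/c_side.png

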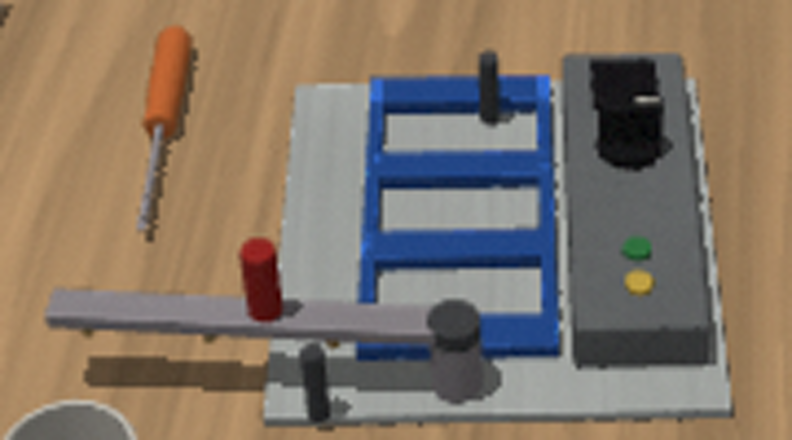

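The crops show the knob grip at crop-top (317,485), and the handle top at (63,178) in the top crop and (260,245) in the side crop. A stop post stands at the right edge of pocket 2: top crop (407,343) top / (408,375) base, side crop (488,57)/(490,118). I'll triangulate these.

```bash
cat >> h.py <<'E'
def tri(ut,us):
    from scipy.optimize import least_squares
    return least_squares(lambda X:np.r_[proj("top",X)[0]-ut,proj("side",X)[0]-us],[.5,0,.05]).x
PSI=.0975; O=np.array([.535,.018])
def st(X): d=np.array(X)[:2]-O; c,s=np.cos(PSI),np.sin(PSI); return np.array([c*d[0]+s*d[1],-s*d[0]+c*d[1]])
def wd(x,y): c,s=np.cos(PSI),np.sin(PSI); return O+[c*x-s*y,s*x+c*y]
E
python3 - <<'E'
from h import *
ct=lambda u,v:(u/3.3+210,v/3.3+130); cs=lambda u,v:(u/4.4+200,v/4.4+210)
for n,a,b in(("post_top",ct(406,342),cs(488,55)),("post_base",ct(409,372),cs(490,120)),("handle_top",ct(63,170),cs(258,245)),("pivot_top",ct(72,347),cs(454,312)),("knob_top",ct(317,480),cs(632,88)),
  ("nestTL",ct(104,277),cs(362,352)),("nestTR",ct(438,247),cs(374,78)),("nestBR",ct(452,410),cs(549,78)),("nestBL",ct(118,437),cs(557,352))):
    X=tri(a,b); print(n,np.round(X,4),"st",np.round(st(X),4))
print([np.round(wd(x,y),4) for x,y in((0,.076),(0,0),(0,-.076),(0,.15),(-.115,-.03))])
T=cv2.imread("pics/top0.png");S=cv2.imread("pics/side0.png")
# color-based: project pocket corners & overlay check
for n,I in(("top",T),("side",S)):
    for yy in(.076,0,-.076):
        pts=[np.r_[wd(a,yy+b),.022] for a,b in((-.054,-.025),(.054,-.025),(.054,.025),(-.054,.025))]
        cv2.polylines(I,[np.round(proj(n,pts)*8).astype(np.int32)],True,(0,0,255),1,cv2.LINE_AA,3)
a=cv2.resize(T[190:270,230:360],None,fx=4.5,fy=4.5,interpolation=cv2.INTER_CUBIC);b=cv2.resize(S[220:300,270:400],None,fx=4.5,fy=4.5,interpolation=cv2.INTER_CUBIC)
cv2.imwrite("pics/ov.png",cv2.resize(np.vstack([a,b]),None,fx=.83,fy=.83))
E
```

```text
post_top [ 0.526  -0.0787  0.0679] st [-0.0183 -0.0953]
post_base [ 5.196e-01 -8.430e-02  3.000e-04] st [-0.0253 -0.1003]
handle_top [0.637  0.1677 0.1252] st [0.1161 0.139 ]
pivot_top [0.5206 0.1645 0.072 ] st [-1.000e-04  1.472e-01]
knob_top [ 0.4223 -0.015   0.1   ] st [-0.1154 -0.0219]
nestTL [0.5841 0.1497 0.0136] st [0.0617 0.1263]
nestTR [ 0.6102 -0.1051  0.0176] st [ 0.0628 -0.1298]
nestBR [ 0.4849 -0.116   0.0159] st [-0.0629 -0.1284]
nestBL [0.4617 0.1362 0.0087] st [-0.0614  0.1248]
[array([0.5276, 0.0936]), array([0.535, 0.018]), array([ 0.5424, -0.0576]), array([0.5204, 0.1673]), array([ 0.4235, -0.0231])]
```

View pics/ov.png

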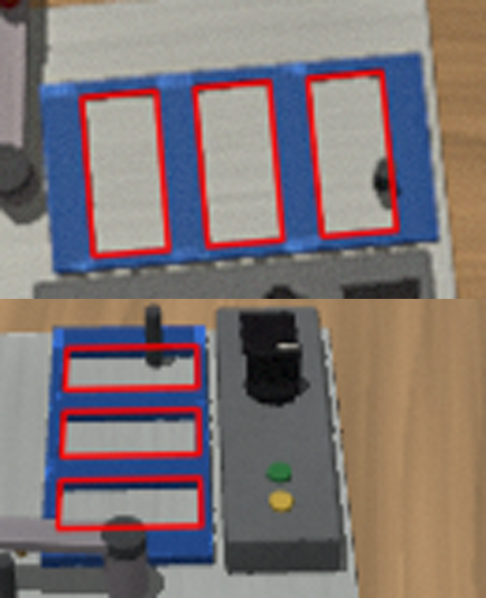

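The overlay fits to about 1–2 mm, and the post is at station (-0.02, -0.097). I'll plan from here with P1 gripped 15 mm off-centre to keep the finger clear of the post in pocket 2.

```bash
cat >> h.py <<'E'
O=np.array([.535,.0165])
import json
def yaw_of(q): return 2*np.arctan2(q[1],q[0])
def now():
    o=manip.get_obs(); return [*o["position"],yaw_of(o["ee_rot"])]
def plan(cur,wps,step=44,turn=.14):
    c=np.array(cur,float); rows=[]
    for w in wps:
        x,y,z,yw=w[:4]; s=w[4] if len(w)>4 else step
        n=max(1,int(np.ceil(max(np.linalg.norm(np.array([x,y,z])-c[:3])*1000/s,abs(yw-c[3])/turn))))
        for i in range(n):
            d=(np.array([x,y,z])-c[:3])*1000/(n-i); k,q=np.cos(c[3]),np.sin(c[3])
            dp=[round(float(v)) for v in(k*d[0]+q*d[1], q*d[0]-k*d[1], -d[2])]; sp=round(float(-(yw-c[3])/(n-i)),2)
            r=dict(dp=dp); 
            if abs(sp)>.001: r["spin"]=sp
            rows.append(r); t=np.array(dp)/1000
            c[:3]+=[k*t[0]+q*t[1],q*t[0]-k*t[1],-t[2]]; c[3]-=sp
        rows.append("--")
    out=[];cl=[]
    for r in rows:
        if r=="--":
            if cl: out.append(cl);cl=[]
            print_flag=out.append("wp"); continue
        cl.append(r)
        if len(cl)==5: out.append(cl);cl=[]
    for o in out: print(o if o=="wp" else json.dumps(o).replace(" ",""))
    print("end",np.round(c,4)); return c
E
python3 - <<'E'
from h import *
c=now(); print(np.round(c,4))
plan(c,[(.47,0,.36,1.0),(.5446,.373,.30,1.509),(.5446,.373,.190,1.509)])
E
```

```text
[ 0.2218 -0.5843  0.4047  0.3628]
[{"dp":[29,-31,3],"spin":-0.04},{"dp":[31,-29,3],"spin":-0.04},{"dp":[32,-28,3],"spin":-0.04},{"dp":[33,-27,3],"spin":-0.04},{"dp":[34,-25,3],"spin":-0.04}]
[{"dp":[35,-24,3],"spin":-0.04},{"dp":[36,-23,3],"spin":-0.04},{"dp":[36,-21,3],"spin":-0.04},{"dp":[37,-20,3],"spin":-0.05},{"dp":[38,-18,3],"spin":-0.04}]
[{"dp":[39,-16,3],"spin":-0.05},{"dp":[40,-15,3],"spin":-0.04},{"dp":[40,-13,3],"spin":-0.05},{"dp":[41,-11,3],"spin":-0.04},{"dp":[41,-9,3],"spin":-0.05}]
wp
[{"dp":[39,-15,7],"spin":-0.06},{"dp":[40,-13,7],"spin":-0.06},{"dp":[41,-10,7],"spin":-0.06},{"dp":[42,-8,6],"spin":-0.05},{"dp":[42,-6,7],"spin":-0.06}]
[{"dp":[42,-3,6],"spin":-0.05},{"dp":[42,-1,7],"spin":-0.06},{"dp":[43,1,6],"spin":-0.05},{"dp":[42,3,7],"spin":-0.06}]
wp
[{"dp":[0,0,37]},{"dp":[0,0,36]},{"dp":[0,0,37]}]
wp
end [0.5447 0.3728 0.1897 1.5128]
```

Emit:
{"api": "arm_command", "payload": {"plan": [{"dp": [29, -31, 3], "spin": -0.04}, {"dp": [31, -29, 3], "spin": -0.04}, {"dp": [32, -28, 3], "spin": -0.04}, {"dp": [33, -27, 3], "spin": -0.04}, {"dp": [34, -25, 3], "spin": -0.04}], "grip": -0.36, "newtons": 60}}

```text
clock: 1.9
position: [0.3061, -0.3876, 0.3898]
ee_rot: [0.96, 0.278, 0.0, 0.0]
ft_force: [1.0, -0.6, -0.8]
grip_width: 0.68
grasp_force: 0.0
```

Emit:
{"api": "arm_command", "payload": {"plan": [{"dp": [35, -24, 3], "spin": -0.04}, {"dp": [36, -23, 3], "spin": -0.04}, {"dp": [36, -21, 3], "spin": -0.04}, {"dp": [37, -20, 3], "spin": -0.05}, {"dp": [38, -18, 3], "spin": -0.04}]}}

```text
clock: 2.4
position: [0.3879, -0.1933, 0.3749]
ee_rot: [0.926, 0.378, 0.0, 0.0]
ft_force: [1.3, 0.1, 0.9]
grip_width: 0.683
grasp_force: 0.0
```

Emit:
{"api": "arm_command", "payload": {"plan": [{"dp": [39, -16, 3], "spin": -0.05}, {"dp": [40, -15, 3], "spin": -0.04}, {"dp": [40, -13, 3], "spin": -0.05}, {"dp": [41, -11, 3], "spin": -0.04}, {"dp": [41, -9, 3], "spin": -0.05}]}}

```text
clock: 2.9
position: [0.4698, 0.0016, 0.36]
ee_rot: [0.877, 0.481, 0.0, 0.0]
ft_force: [0.2, -0.5, -0.2]
grip_width: 0.679
grasp_force: 0.0
```

Emit:
{"api": "arm_command", "payload": {"plan": [{"dp": [39, -15, 7], "spin": -0.06}, {"dp": [40, -13, 7], "spin": -0.06}, {"dp": [41, -10, 7], "spin": -0.06}, {"dp": [42, -8, 6], "spin": -0.05}, {"dp": [42, -6, 7], "spin": -0.06}]}}

```text
clock: 3.4
position: [0.5117, 0.2084, 0.3257]
ee_rot: [0.798, 0.603, 0.0, 0.0]
ft_force: [1.6, 0.2, 0.4]
grip_width: 0.68
grasp_force: 0.0
```

Emit:
{"api": "arm_command", "payload": {"plan": [{"dp": [42, -3, 6], "spin": -0.05}, {"dp": [42, -1, 7], "spin": -0.06}, {"dp": [43, 1, 6], "spin": -0.05}, {"dp": [42, 3, 7], "spin": -0.06}, {"dp": [0, 0, 0]}]}}

```text
invalid input at $.plan[4]: expected keys dp, spin
```

Emit:
{"api": "arm_command", "payload": {"plan": [{"dp": [42, -3, 6], "spin": -0.05}, {"dp": [42, -1, 7], "spin": -0.06}, {"dp": [43, 1, 6], "spin": -0.05}, {"dp": [42, 3, 7], "spin": -0.06}, {"dp": [0, 0, 0], "spin": 0}]}}

```text
clock: 3.9
position: [0.5427, 0.3783, 0.2979]
ee_rot: [0.724, 0.689, -0.0, -0.002]
ft_force: [-2.3, -0.5, -0.3]
grip_width: 0.679
grasp_force: 0.0
```

```bash
cat > look.py <<'E'
from h import *
import sys
T=snap("top","t_now.png"); S=snap("side","s_now.png")
print(np.round(now(),4), {t:[np.round(d["position"],3).tolist() for d in finder.find_in(t,"pack1")] for t in("top","side")})
for a in sys.argv[1:]:
    x,y,yw=map(float,a.split(","))
    for n,I in(("top",T),("side",S)):
        m=packmask(I,n,(x,y)); print(n,m.sum(),np.round(fitpack({n:m},(x,y,yw)),4))
E
python3 look.py .5437,.358,1.51 .4464,.3705,1.48 .3605,.351,1.768
```

```text
[0.5443 0.3738 0.299  1.5142] {'top': [[0.439, 0.393, 0.046], [0.36, 0.341, 0.044], [0.204, 0.353, 0.041], [0.462, 0.526, 0.045]], 'side': [[0.447, 0.38, 0.044], [0.365, 0.369, 0.041], [0.209, 0.369, 0.039], [0.458, 0.549, 0.042], [0.546, 0.374, 0.044], [0.461, 0.081, 0.026]]}
top 294296.0 [0.4336 0.5701 3.2622 0.9969]
side 374.0 [0.549  0.3658 1.7502 1.1088]
top 294296.0 [0.782  0.7165 2.1065 0.9968]
side 374.0 [0.4499 0.3722 1.6048 1.0983]
top 752.0 [0.3605 0.3503 1.7579 0.0616]
side 765.0 [0.3604 0.3519 1.7488 0.0785]
```

Emit:
{"api": "arm_command", "payload": {"plan": [{"dp": [0, 0, 37], "spin": 0}, {"dp": [0, 0, 36], "spin": 0}, {"dp": [0, 0, 36], "spin": 0}, {"dp": [0, 0, 0], "spin": 0}]}}

```text
clock: 4.5
position: [0.5442, 0.3697, 0.1864]
ee_rot: [0.728, 0.685, -0.004, 0.0]
ft_force: [-0.4, -0.6, -0.1]
grip_width: 0.685
grasp_force: 0.0
```

Emit:
{"api": "arm_command", "payload": {"plan": [{"dp": [0, 0, 0], "spin": 0}, {"dp": [0, 0, 0], "spin": 0}, {"dp": [0, 0, 0], "spin": 0}, {"dp": [0, 0, 0], "spin": 0}, {"dp": [0, 0, 0], "spin": 0}], "grip": 1}}

```text
clock: 5.0
position: [0.5454, 0.3731, 0.193]
ee_rot: [0.727, 0.686, 0.001, 0.001]
ft_force: [-0.1, -1.6, 8.0]
grip_width: 0.455
grasp_force: 63.6
```

Emit:
{"api": "arm_command", "payload": {"plan": [{"dp": [0, 0, -30], "spin": 0}, {"dp": [0, 0, -40], "spin": 0}, {"dp": [0, 0, -40], "spin": 0}, {"dp": [0, 0, 0], "spin": 0}]}}

```text
clock: 5.4
position: [0.5453, 0.3744, 0.3077]
ee_rot: [0.727, 0.686, 0.005, 0.001]
ft_force: [0.6, 1.4, -2.7]
grip_width: 0.454
grasp_force: 62.5
```

Run:
```python
from h import *
c=now(); print(np.round(c,4)); S=snap("side","s1.png"); snap("top","t1.png"); 
t=np.r_[wd(.015,-.0745)]; c=[c[0],c[1],c[2],c[3]]
plan(c,[(*t,.29,PSI),(*t,.225,PSI),(*t,.197,PSI,15)])
```

```text
[0.5453 0.3744 0.3077 1.5129]
[{"dp":[-39,3,2],"spin":0.13},{"dp":[-38,8,2],"spin":0.13},{"dp":[-37,13,2],"spin":0.13},{"dp":[-35,18,1],"spin":0.13},{"dp":[-32,22,2],"spin":0.13}]
[{"dp":[-29,26,1],"spin":0.13},{"dp":[-25,30,2],"spin":0.13},{"dp":[-21,33,1],"spin":0.13},{"dp":[-17,36,2],"spin":0.13},{"dp":[-12,37,1],"spin":0.12}]
[{"dp":[-7,39,2],"spin":0.13}]
wp
[{"dp":[0,0,32]},{"dp":[0,0,33]}]
wp
[{"dp":[0,0,14]},{"dp":[0,0,14]}]
wp
end [ 0.5576 -0.0562  0.1967  0.0929]
```

View pics/s1.png

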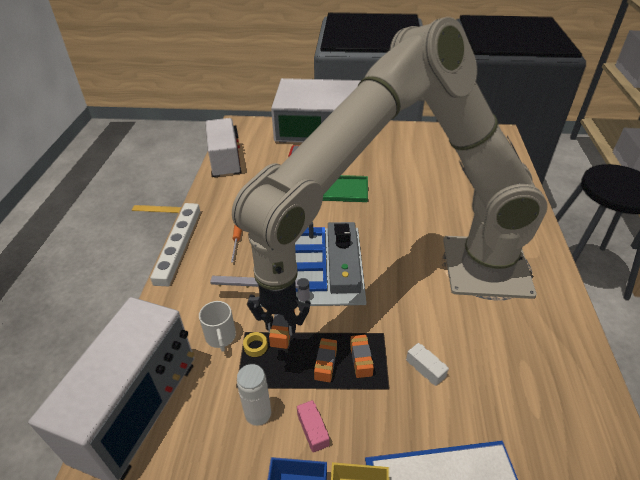

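The side view shows the pack held at px (280,335), with the other two still on the mat. I'll carry it to pocket 2.

Emit:
{"api": "arm_command", "payload": {"plan": [{"dp": [-39, 3, 0], "spin": 0.13}, {"dp": [-38, 8, 0], "spin": 0.13}, {"dp": [-37, 13, 0], "spin": 0.13}, {"dp": [-35, 18, 0], "spin": 0.13}, {"dp": [-32, 22, 0], "spin": 0.13}]}}

```text
clock: 6.0
position: [0.5484, 0.1754, 0.2993]
ee_rot: [0.91, 0.416, -0.001, -0.0]
ft_force: [0.9, -0.1, -2.7]
grip_width: 0.453
grasp_force: 62.1
```

Emit:
{"api": "arm_command", "payload": {"plan": [{"dp": [-29, 26, 0], "spin": 0.13}, {"dp": [-25, 30, 0], "spin": 0.13}, {"dp": [-21, 33, 0], "spin": 0.13}, {"dp": [-17, 36, 0], "spin": 0.13}, {"dp": [-12, 37, 0], "spin": 0.12}]}}

```text
clock: 6.5
position: [0.5544, -0.0201, 0.2994]
ee_rot: [0.994, 0.108, -0.001, -0.0]
ft_force: [-0.2, 0.0, -2.9]
grip_width: 0.461
grasp_force: 62.1
```

Emit:
{"api": "arm_command", "payload": {"plan": [{"dp": [-7, 39, 0], "spin": 0.13}, {"dp": [0, 0, 30], "spin": 0}, {"dp": [0, 0, 30], "spin": 0}, {"dp": [0, 0, 0], "spin": 0}, {"dp": [0, 0, 0], "spin": 0}]}}

```text
clock: 7.0
position: [0.5566, -0.0575, 0.2403]
ee_rot: [0.999, 0.047, -0.001, -0.0]
ft_force: [1.2, -0.2, -2.1]
grip_width: 0.459
grasp_force: 40.1
```

```bash
cat > held.py <<'E'
from h import *
import sys
# estimate held pack pose in the pictures near the tool: orange pixels; compare with predicted cuboid
x,y,off,zb=map(float,sys.argv[1:5]); c=now(); print(np.round(c,4), "st",np.round(st(c),4), manip.get_obs()["grip_width"])
T=snap("top","th.png");S=snap("side","sh.png")
px,py=c[0]-off*np.cos(c[3]),c[1]-off*np.sin(c[3])
for n,I in(("top",T),("side",S)):
    P=cub(px,py,c[3],.096,.04,c[2]-zb,c[2]-zb+.04)
    cv2.polylines(I,[cv2.convexHull(np.round(proj(n,P)*8).astype(np.int32))],True,(255,0,255),1,cv2.LINE_AA,3)
    for yy in(.076,0,-.076):
        pts=[np.r_[wd(a,yy+b),.022] for a,b in((-.054,-.025),(.054,-.025),(.054,.025),(-.054,.025))]
        cv2.polylines(I,[np.round(proj(n,pts)*8).astype(np.int32)],True,(0,0,255),1,cv2.LINE_AA,3)
a=cv2.resize(T[180:290,220:360],None,fx=4,fy=4,interpolation=cv2.INTER_CUBIC);b=cv2.resize(S[190:300,260:400],None,fx=4,fy=4,interpolation=cv2.INTER_CUBIC)
cv2.imwrite(sys.argv[5],cv2.resize(np.hstack([a,b]),None,fx=.7,fy=.7))
t=[float(v) for v in sys.argv[6].split(",")]; d=np.r_[wd(t[0],t[1]),t[2]]-c[:3]; k,q=np.cos(c[3]),np.sin(c[3])
print("dp",np.round([1000*(k*d[0]+q*d[1]),1000*(q*d[0]-k*d[1]),-1000*d[2]],1),"spin",round(c[3]-PSI,3))
E
python3 held.py 0 0 .015 .19 pics/h1.png .015,-.0745,.202
```

```text
[ 0.5566 -0.0575  0.2403  0.0933] st [ 0.0143 -0.0758] 0.4586409546401113
dp [ 0.7 -1.3 38.3] spin -0.004
```

View pics/h1.png

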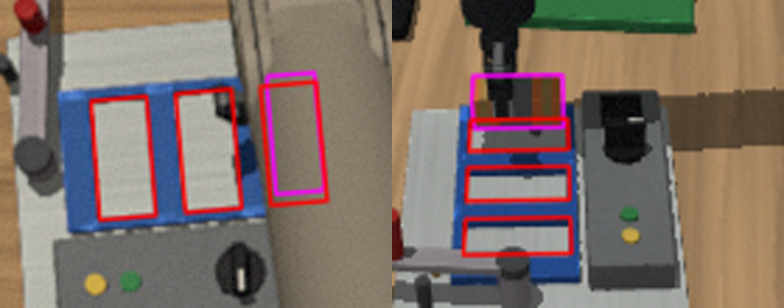

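The predicted outline matches the held pack in the side crop, with the pack about 2 mm nearer the robot. I'll lower it, shifting 2 mm in x.

Emit:
{"api": "arm_command", "payload": {"plan": [{"dp": [2, -1, 14], "spin": 0}, {"dp": [0, 0, 14], "spin": 0}, {"dp": [0, 0, 10], "spin": 0}, {"dp": [0, 0, 0], "spin": 0}, {"dp": [0, 0, 0], "spin": 0}]}}

```text
clock: 7.6
position: [0.5587, -0.0565, 0.2023]
ee_rot: [0.999, 0.046, -0.0, -0.0]
ft_force: [0.7, -0.6, -2.1]
grip_width: 0.457
grasp_force: 67.2
```

```bash
python3 held.py 0 0 .015 .19 pics/h2.png .015,-.0745,.200; python3 -c "
from h import *
print(manip.get_obs()['ft_force'],manip.get_obs()['grasp_force'])"
```

```text
[ 0.5587 -0.0565  0.2023  0.0929] st [ 0.0165 -0.075 ] 0.4565927877762752
dp [-1.5 -0.5  2.3] spin -0.005
[-0.79999147 -0.3586334  -2.07321905] 67.15886950492859
```

View pics/h2.png

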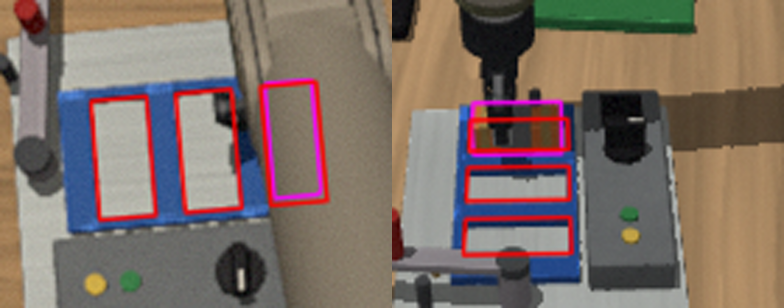

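Emit:
{"api": "arm_command", "payload": {"plan": [{"dp": [0, 0, 2], "spin": 0}, {"dp": [0, 0, 0], "spin": 0}]}}

```text
clock: 7.9
position: [0.5588, -0.0566, 0.2007]
ee_rot: [0.999, 0.046, 0.0, 0.0]
ft_force: [0.1, 0.6, -2.3]
grip_width: 0.452
grasp_force: 67.1
```

Emit:
{"api": "arm_command", "payload": {"plan": [{"dp": [0, 0, 0], "spin": 0}, {"dp": [0, 0, 0], "spin": 0}, {"dp": [0, 0, 0], "spin": 0}, {"dp": [0, 0, -15], "spin": 0}, {"dp": [0, 0, -25], "spin": 0}], "grip": -0.27}}

```text
clock: 8.4
position: [0.5583, -0.0565, 0.2408]
ee_rot: [0.999, 0.046, -0.001, -0.0]
ft_force: [0.9, 0.9, 0.5]
grip_width: 0.634
grasp_force: 0.0
```

Emit:
{"api": "arm_command", "payload": {"plan": [{"dp": [0, 0, -40], "spin": 0}, {"dp": [0, 0, -25], "spin": 0}, {"dp": [0, 0, 0], "spin": 0}]}}

```text
clock: 8.7
position: [0.56, -0.0563, 0.311]
ee_rot: [0.999, 0.046, 0.004, 0.001]
ft_force: [0.9, -0.1, 0.4]
grip_width: 0.637
grasp_force: 0.0
```

```bash
python3 look.py .4464,.3705,1.48 .3605,.351,1.768
python3 - <<'E'
from h import *
S=cv2.imread("pics/s_now.png")
P=cub(*wd(0,-.076),PSI,.096,.04,.01,.05)
cv2.polylines(S,[cv2.convexHull(np.round(proj("side",P)*8).astype(np.int32))],True,(255,0,255),1,cv2.LINE_AA,3)
cv2.imwrite("pics/v1.png",cv2.resize(S[200:400,220:420],None,fx=2.5,fy=2.5))
plan(now(),[(.50,.18,.30,.8),(.4464,.3705,.27,1.48),(.4464,.3705,.19,1.48)])
E
```

```text
[ 0.5589 -0.0565  0.3069  0.0928] {'top': [[0.445, 0.368, 0.042], [0.464, 0.529, 0.042], [0.203, 0.355, 0.041], [0.629, 0.168, 0.071]], 'side': [[0.46, 0.543, 0.044], [0.366, 0.369, 0.042], [0.209, 0.37, 0.04], [0.446, 0.381, 0.046], [0.546, -0.04, 0.05]]}
top 291451.0 [0.4472 0.3796 1.475  0.9974]
side 760.0 [0.4464 0.37   1.4809 0.0651]
top 763.0 [0.3607 0.3504 1.7673 0.0516]
side 770.0 [0.3604 0.3521 1.7635 0.0748]
[{"dp":[-6,-40,1],"spin":-0.12},{"dp":[-1,-41,1],"spin":-0.12},{"dp":[4,-40,1],"spin":-0.12},{"dp":[8,-40,1],"spin":-0.12},{"dp":[13,-38,1],"spin":-0.11}]
[{"dp":[18,-37,0],"spin":-0.12}]
wp
[{"dp":[20,-34,6],"spin":-0.14},{"dp":[24,-31,6],"spin":-0.13},{"dp":[28,-28,6],"spin":-0.14},{"dp":[32,-23,6],"spin":-0.13},{"dp":[35,-19,6],"spin":-0.14}]
wp
[{"dp":[0,0,40]},{"dp":[0,0,40]}]
wp
end [0.4468 0.3702 0.1902 1.4828]
```

View pics/v1.png

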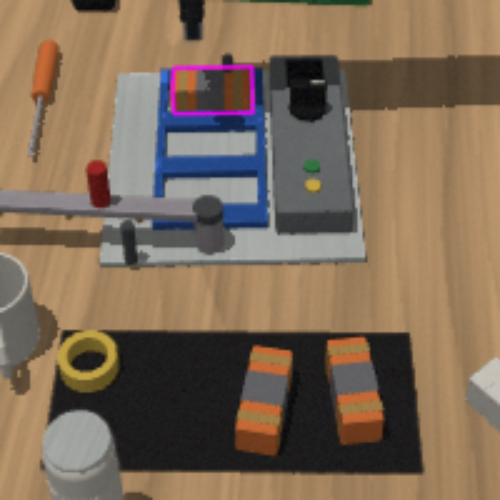

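Pack 1 sits in pocket 2 within the outline. On to pack 2.

Emit:
{"api": "arm_command", "payload": {"plan": [{"dp": [-6, -40, 1], "spin": -0.12}, {"dp": [-1, -41, 1], "spin": -0.12}, {"dp": [4, -40, 1], "spin": -0.12}, {"dp": [8, -40, 1], "spin": -0.12}, {"dp": [13, -38, 1], "spin": -0.11}], "grip": -0.36}}

```text
clock: 9.4
position: [0.5092, 0.1415, 0.2998]
ee_rot: [0.941, 0.337, -0.001, -0.0]
ft_force: [-0.3, 0.1, -0.4]
grip_width: 0.68
grasp_force: 0.0
```

Emit:
{"api": "arm_command", "payload": {"plan": [{"dp": [18, -37, 0], "spin": -0.12}, {"dp": [20, -34, 6], "spin": -0.14}, {"dp": [24, -31, 6], "spin": -0.13}, {"dp": [28, -28, 6], "spin": -0.14}, {"dp": [32, -23, 6], "spin": -0.13}]}}

```text
clock: 9.9
position: [0.4569, 0.3329, 0.2756]
ee_rot: [0.781, 0.624, -0.001, -0.0]
ft_force: [1.2, -0.1, 0.0]
grip_width: 0.676
grasp_force: 0.0
```

Emit:
{"api": "arm_command", "payload": {"plan": [{"dp": [35, -19, 6], "spin": -0.14}, {"dp": [0, 0, 30], "spin": 0}, {"dp": [0, 0, 0], "spin": 0}, {"dp": [0, 0, 0], "spin": 0}]}}

```text
clock: 10.3
position: [0.4473, 0.3694, 0.24]
ee_rot: [0.738, 0.675, -0.001, -0.0]
ft_force: [0.4, -0.3, 0.5]
grip_width: 0.678
grasp_force: 0.0
```

Run:
```python
from h import *
c=now(); print(np.round(c,4)); plan(c,[(.4464,.3705,.191,1.48)])
snap("side","s_now.png"); print([np.round(d["position"],3).tolist() for d in finder.find_in("side","pack1")])
```

```text
[0.4473 0.3694 0.24   1.4816]
[{"dp":[1,0,25]},{"dp":[0,-1,24]}]
wp
end [0.4464 0.3704 0.191  1.4816]
[[0.445, 0.38, 0.047], [0.209, 0.372, 0.04], [0.459, 0.545, 0.04], [0.365, 0.37, 0.041], [0.588, -0.044, 0.054]]
```

Emit:
{"api": "arm_command", "payload": {"plan": [{"dp": [1, 0, 25], "spin": 0}, {"dp": [0, -1, 24], "spin": 0}, {"dp": [0, 0, 0], "spin": 0}, {"dp": [0, 0, 0], "spin": 0}]}}

```text
clock: 10.8
position: [0.4468, 0.3711, 0.1929]
ee_rot: [0.738, 0.675, 0.0, 0.0]
ft_force: [0.4, -0.1, 0.1]
grip_width: 0.68
grasp_force: 0.0
```

Emit:
{"api": "arm_command", "payload": {"plan": [{"dp": [0, 0, 0], "spin": 0}, {"dp": [0, 0, 0], "spin": 0}, {"dp": [0, 0, 0], "spin": 0}, {"dp": [0, 0, 0], "spin": 0}, {"dp": [0, 0, 0], "spin": 0}], "grip": 1}}

```text
clock: 11.3
position: [0.4469, 0.3717, 0.1937]
ee_rot: [0.738, 0.675, 0.001, 0.0]
ft_force: [-1.4, -1.2, 7.0]
grip_width: 0.452
grasp_force: 62.1
```

Emit:
{"api": "arm_command", "payload": {"plan": [{"dp": [0, 0, -30], "spin": 0}, {"dp": [0, 0, -40], "spin": 0}, {"dp": [0, 0, -40], "spin": 0}, {"dp": [0, 0, 0], "spin": 0}, {"dp": [0, 0, 0], "spin": 0}]}}

```text
clock: 11.8
position: [0.4464, 0.3712, 0.3028]
ee_rot: [0.738, 0.675, 0.001, 0.001]
ft_force: [0.0, -1.5, -3.6]
grip_width: 0.453
grasp_force: 61.8
```

Run:
```python
from h import *
c=now(); print(np.round(c,4)); t=wd(0,.0)
plan(c,[(*t,.30,PSI),(*t,.235,PSI)])
```

```text
[0.4464 0.3712 0.3028 1.4824]
[{"dp":[-35,12,0],"spin":0.14},{"dp":[-32,17,0],"spin":0.14},{"dp":[-30,21,0],"spin":0.14},{"dp":[-27,25,0],"spin":0.14},{"dp":[-23,28,0],"spin":0.14}]
[{"dp":[-19,31,1],"spin":0.14},{"dp":[-14,34,0],"spin":0.14},{"dp":[-9,35,1],"spin":0.13},{"dp":[-5,36,0],"spin":0.14},{"dp":[1,37,1],"spin":0.13}]
wp
[{"dp":[0,0,32]},{"dp":[0,0,33]}]
wp
end [0.5349 0.0166 0.2348 0.1024]
```

Emit:
{"api": "arm_command", "payload": {"plan": [{"dp": [-35, 12, 0], "spin": 0.14}, {"dp": [-32, 17, 0], "spin": 0.14}, {"dp": [-30, 21, 0], "spin": 0.14}, {"dp": [-27, 25, 0], "spin": 0.14}, {"dp": [-23, 28, 0], "spin": 0.14}]}}

```text
clock: 12.3
position: [0.4902, 0.1918, 0.3003]
ee_rot: [0.926, 0.379, -0.001, 0.0]
ft_force: [0.0, -0.4, -2.6]
grip_width: 0.455
grasp_force: 61.5
```

Emit:
{"api": "arm_command", "payload": {"plan": [{"dp": [-19, 31, 1], "spin": 0.14}, {"dp": [-14, 34, 0], "spin": 0.14}, {"dp": [-9, 35, 1], "spin": 0.13}, {"dp": [-5, 36, 0], "spin": 0.14}, {"dp": [1, 37, 1], "spin": 0.13}]}}

```text
clock: 12.8
position: [0.5345, 0.015, 0.2974]
ee_rot: [0.999, 0.049, -0.001, 0.0]
ft_force: [0.1, 0.8, -2.4]
grip_width: 0.453
grasp_force: 61.5
```

Emit:
{"api": "arm_command", "payload": {"plan": [{"dp": [0, 0, 32], "spin": 0}, {"dp": [0, 0, 30], "spin": 0}, {"dp": [0, 0, 0], "spin": 0}, {"dp": [0, 0, 0], "spin": 0}]}}

```text
clock: 13.2
position: [0.5346, 0.0169, 0.2363]
ee_rot: [0.999, 0.052, -0.001, -0.0]
ft_force: [-0.0, 1.0, -2.5]
grip_width: 0.454
grasp_force: 61.5
```

```bash
python3 held.py 0 0 0 .19 pics/h3.png 0,.0,.201
```

```text
[0.5346 0.0169 0.2363 0.1033] st [-0.0004  0.0004] 0.4539275901331015
dp [ 0.4  0.4 35.3] spin 0.006
```

View pics/h3.png

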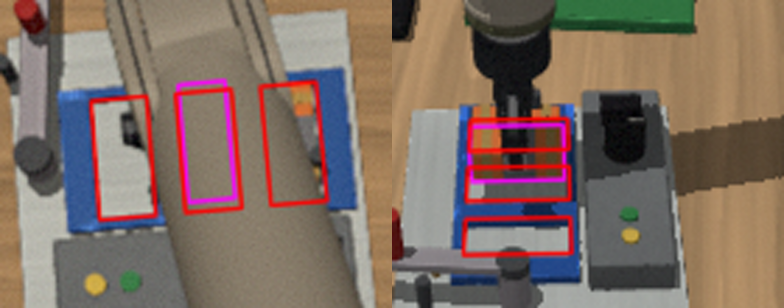

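The outline matches the held pack over pocket 1. Lower and release.

Emit:
{"api": "arm_command", "payload": {"plan": [{"dp": [0, 0, 14], "spin": 0}, {"dp": [0, 0, 14], "spin": 0}, {"dp": [0, 0, 8], "spin": 0}, {"dp": [0, 0, 0], "spin": 0}, {"dp": [0, 0, 0], "spin": 0}]}}

```text
clock: 13.8
position: [0.5349, 0.0167, 0.2002]
ee_rot: [0.999, 0.051, -0.0, 0.0]
ft_force: [0.2, -0.2, -2.2]
grip_width: 0.456
grasp_force: 63.2
```

Emit:
{"api": "arm_command", "payload": {"plan": [{"dp": [0, 0, 0], "spin": 0}, {"dp": [0, 0, 0], "spin": 0}, {"dp": [0, 0, 0], "spin": 0}, {"dp": [0, 0, -15], "spin": 0}, {"dp": [0, 0, -25], "spin": 0}], "grip": -0.27}}

```text
clock: 14.3
position: [0.5344, 0.0167, 0.2408]
ee_rot: [0.999, 0.051, -0.001, -0.0]
ft_force: [0.3, -0.4, 0.4]
grip_width: 0.64
grasp_force: 0.0
```

Emit:
{"api": "arm_command", "payload": {"plan": [{"dp": [0, 0, -40], "spin": 0}, {"dp": [0, 0, -25], "spin": 0}, {"dp": [0, 0, 0], "spin": 0}]}}

```text
clock: 14.6
position: [0.5361, 0.0172, 0.3107]
ee_rot: [0.999, 0.051, 0.004, 0.0]
ft_force: [-0.5, 0.8, 0.0]
grip_width: 0.634
grasp_force: 0.0
```

```bash
python3 look.py .3605,.351,1.765
python3 - <<'E'
from h import *
plan(now(),[(.45,.20,.30,.95),(.3606,.351,.24,1.765)])
E
```

```text
[0.535  0.0167 0.3068 0.1027] {'top': [[0.203, 0.354, 0.043], [0.361, 0.342, 0.043], [0.464, 0.529, 0.044]], 'side': [[0.461, 0.544, 0.04], [0.528, 0.032, 0.053], [0.209, 0.368, 0.039], [0.544, -0.042, 0.052]]}
top 759.0 [0.3603 0.3503 1.7698 0.0576]
side 770.0 [0.3605 0.3522 1.7569 0.0769]
[{"dp":[-9,-27,1],"spin":-0.12},{"dp":[-6,-28,1],"spin":-0.12},{"dp":[-3,-29,1],"spin":-0.12},{"dp":[1,-29,1],"spin":-0.12},{"dp":[4,-29,0],"spin":-0.12}]
[{"dp":[8,-28,1],"spin":-0.12},{"dp":[11,-26,0],"spin":-0.13}]
wp
[{"dp":[12,-27,10],"spin":-0.14},{"dp":[15,-25,10],"spin":-0.13},{"dp":[19,-22,10],"spin":-0.14},{"dp":[22,-20,10],"spin":-0.13},{"dp":[24,-17,10],"spin":-0.14}]
[{"dp":[25,-13,10],"spin":-0.13}]
wp
end [0.3608 0.3506 0.2402 1.7628]
```

Emit:
{"api": "arm_command", "payload": {"plan": [{"dp": [-9, -27, 1], "spin": -0.12}, {"dp": [-6, -28, 1], "spin": -0.12}, {"dp": [-3, -29, 1], "spin": -0.12}, {"dp": [1, -29, 1], "spin": -0.12}, {"dp": [4, -29, 0], "spin": -0.12}], "grip": -0.36}}

```text
clock: 15.3
position: [0.473, 0.1486, 0.3007]
ee_rot: [0.938, 0.347, -0.001, -0.0]
ft_force: [-0.2, 0.3, 0.4]
grip_width: 0.68
grasp_force: 0.0
```

Emit:
{"api": "arm_command", "payload": {"plan": [{"dp": [8, -28, 1], "spin": -0.12}, {"dp": [11, -26, 0], "spin": -0.13}, {"dp": [12, -27, 10], "spin": -0.14}, {"dp": [15, -25, 10], "spin": -0.13}, {"dp": [19, -22, 10], "spin": -0.14}]}}

```text
clock: 15.8
position: [0.4047, 0.2763, 0.2696]
ee_rot: [0.775, 0.632, -0.001, -0.0]
ft_force: [0.2, 0.1, 0.4]
grip_width: 0.68
grasp_force: 0.0
```

Emit:
{"api": "arm_command", "payload": {"plan": [{"dp": [22, -20, 10], "spin": -0.13}, {"dp": [24, -17, 10], "spin": -0.14}, {"dp": [25, -13, 10], "spin": -0.13}, {"dp": [0, 0, 0], "spin": 0}, {"dp": [0, 0, 0], "spin": 0}]}}

```text
clock: 16.3
position: [0.3607, 0.3506, 0.2399]
ee_rot: [0.636, 0.772, -0.001, -0.001]
ft_force: [0.6, -0.9, 0.3]
grip_width: 0.679
grasp_force: 0.0
```

Run:
```python
from h import *
c=now(); print(np.round(c,4)); plan(c,[(.3605,.351,.191,1.765)])
snap("side","s_now.png"); print([np.round(d["position"],3).tolist() for d in finder.find_in("side","pack1")])
```

```text
[0.3607 0.3506 0.2399 1.7628]
[{"dp":[0,0,24]},{"dp":[0,0,25]}]
wp
end [0.3607 0.3506 0.1909 1.7628]
[[0.363, 0.369, 0.043], [0.527, 0.029, 0.056], [0.206, 0.369, 0.04], [0.546, -0.044, 0.053], [0.461, 0.545, 0.041], [0.543, 0.115, 0.024]]
```

Emit:
{"api": "arm_command", "payload": {"plan": [{"dp": [0, 0, 24], "spin": 0}, {"dp": [0, 0, 25], "spin": 0}, {"dp": [0, 0, 0], "spin": 0}, {"dp": [0, 0, 0], "spin": 0}]}}

```text
clock: 16.8
position: [0.3617, 0.3502, 0.1921]
ee_rot: [0.637, 0.771, -0.0, 0.0]
ft_force: [0.6, 0.3, 0.4]
grip_width: 0.682
grasp_force: 0.0
```

Emit:
{"api": "arm_command", "payload": {"plan": [{"dp": [0, 0, 0], "spin": 0}, {"dp": [0, 0, 0], "spin": 0}, {"dp": [0, 0, 0], "spin": 0}, {"dp": [0, 0, 0], "spin": 0}, {"dp": [0, 0, 0], "spin": 0}], "grip": 1}}

```text
clock: 17.3
position: [0.3617, 0.351, 0.1932]
ee_rot: [0.636, 0.771, 0.001, 0.001]
ft_force: [-0.4, -2.3, 6.4]
grip_width: 0.457
grasp_force: 61.4
```

Emit:
{"api": "arm_command", "payload": {"plan": [{"dp": [0, 0, -30], "spin": 0}, {"dp": [0, 0, -40], "spin": 0}, {"dp": [0, 0, -40], "spin": 0}, {"dp": [0, 0, 0], "spin": 0}, {"dp": [0, 0, 0], "spin": 0}]}}

```text
clock: 17.8
position: [0.3613, 0.3505, 0.3023]
ee_rot: [0.636, 0.771, 0.001, 0.001]
ft_force: [1.4, -0.7, -3.9]
grip_width: 0.452
grasp_force: 62.7
```

Run:
```python
from h import *
c=now(); print(np.round(c,4)); t=wd(0,.0755)
plan(c,[(.45,.2,.31,.9),(*t,.30,PSI),(*t,.236,PSI)])
```

```text
[0.3613 0.3505 0.3023 1.7621]
[{"dp":[-24,8,-1],"spin":0.12},{"dp":[-22,11,-1],"spin":0.12},{"dp":[-21,14,-1],"spin":0.12},{"dp":[-19,16,-1],"spin":0.13},{"dp":[-17,18,-1],"spin":0.12}]
[{"dp":[-14,21,-1],"spin":0.13},{"dp":[-12,22,-2],"spin":0.12}]
wp
[{"dp":[-6,21,2],"spin":0.13},{"dp":[-3,22,2],"spin":0.13},{"dp":[0,22,2],"spin":0.14},{"dp":[2,22,1],"spin":0.13},{"dp":[6,22,2],"spin":0.14}]
[{"dp":[8,21,1],"spin":0.13}]
wp
[{"dp":[0,0,32]},{"dp":[0,0,32]}]
wp
end [0.5277 0.0912 0.2363 0.1021]
```

Emit:
{"api": "arm_command", "payload": {"plan": [{"dp": [-24, 8, -1], "spin": 0.12}, {"dp": [-22, 11, -1], "spin": 0.12}, {"dp": [-21, 14, -1], "spin": 0.12}, {"dp": [-19, 16, -1], "spin": 0.13}, {"dp": [-17, 18, -1], "spin": 0.12}]}}

```text
clock: 18.3
position: [0.4239, 0.2414, 0.3051]
ee_rot: [0.84, 0.543, -0.001, -0.0]
ft_force: [0.3, 0.1, -4.2]
grip_width: 0.455
grasp_force: 62.7
```

Emit:
{"api": "arm_command", "payload": {"plan": [{"dp": [-14, 21, -1], "spin": 0.13}, {"dp": [-12, 22, -2], "spin": 0.12}, {"dp": [-6, 21, 2], "spin": 0.13}, {"dp": [-3, 22, 2], "spin": 0.13}, {"dp": [0, 22, 2], "spin": 0.14}]}}

```text
clock: 18.8
position: [0.489, 0.1454, 0.3018]
ee_rot: [0.969, 0.246, -0.001, 0.0]
ft_force: [0.1, 0.3, -4.0]
grip_width: 0.454
grasp_force: 62.7
```

Emit:
{"api": "arm_command", "payload": {"plan": [{"dp": [2, 22, 1], "spin": 0.13}, {"dp": [6, 22, 2], "spin": 0.14}, {"dp": [8, 21, 1], "spin": 0.13}, {"dp": [0, 0, 32], "spin": 0}, {"dp": [0, 0, 32], "spin": 0}]}}

```text
clock: 19.3
position: [0.5276, 0.0905, 0.2336]
ee_rot: [0.999, 0.05, -0.001, 0.0]
ft_force: [-0.1, -0.1, -3.6]
grip_width: 0.454
grasp_force: 62.6
```

Emit:
{"api": "arm_command", "payload": {"plan": [{"dp": [0, 0, 0], "spin": 0}, {"dp": [0, 0, 0], "spin": 0}]}}

```text
clock: 19.5
position: [0.5272, 0.0916, 0.235]
ee_rot: [0.999, 0.052, -0.001, -0.0]
ft_force: [-0.5, -0.3, -2.9]
grip_width: 0.459
grasp_force: 62.4
```

```bash
python3 held.py 0 0 0 .19 pics/h4.png 0,.0755,.201
```

```text
[0.5272 0.0916 0.235  0.1034] st [-0.0004  0.0755] 0.4592382611138176
dp [ 0.4  0.  34. ] spin 0.006
```

View pics/h4.png

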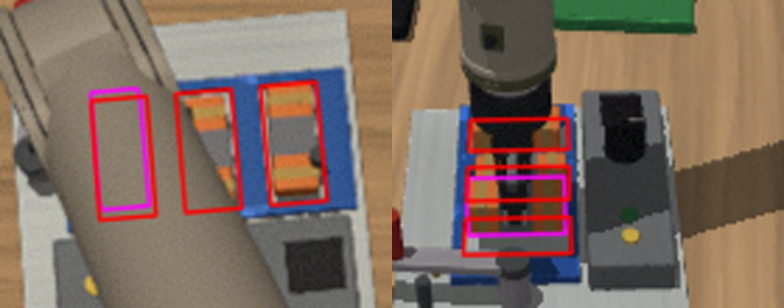

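The outline matches over pocket 0, and packs 1 and 2 look seated. Lower and release.

Emit:
{"api": "arm_command", "payload": {"plan": [{"dp": [0, 0, 14], "spin": 0}, {"dp": [0, 0, 13], "spin": 0}, {"dp": [0, 0, 8], "spin": 0}, {"dp": [0, 0, 0], "spin": 0}, {"dp": [0, 0, 0], "spin": 0}]}}

```text
clock: 20.1
position: [0.5276, 0.0915, 0.2002]
ee_rot: [0.999, 0.051, -0.0, 0.0]
ft_force: [-0.4, -0.6, -3.5]
grip_width: 0.456
grasp_force: 63.5
```

Emit:
{"api": "arm_command", "payload": {"plan": [{"dp": [0, 0, 0], "spin": 0}, {"dp": [0, 0, 0], "spin": 0}, {"dp": [0, 0, 0], "spin": 0}, {"dp": [0, 0, -15], "spin": 0}, {"dp": [0, 0, -25], "spin": 0}], "grip": -0.27}}

```text
clock: 20.6
position: [0.5273, 0.0914, 0.2409]
ee_rot: [0.999, 0.051, -0.001, -0.0]
ft_force: [-0.1, 0.5, -0.0]
grip_width: 0.639
grasp_force: 0.0
```

Emit:
{"api": "arm_command", "payload": {"plan": [{"dp": [0, 0, -45], "spin": 0}, {"dp": [0, 0, -45], "spin": 0}, {"dp": [0, 0, 0], "spin": 0}]}}

```text
clock: 20.9
position: [0.5292, 0.0926, 0.3381]
ee_rot: [0.999, 0.052, 0.005, -0.0]
ft_force: [0.9, 0.2, -0.3]
grip_width: 0.636
grasp_force: 0.0
```

Run:
```python
from h import *
c=now(); print(np.round(c,4)); P=wd(0,.15); print("pivot",P)
A=lambda th,z=.258:(*(P+.115*np.array([np.cos(PSI-th),np.sin(PSI-th)])),z,np.pi+PSI-th)
h=A(.07); print(h)
plan(c,[(*h[:2],.33,h[3]),h])
S=snap("side","s_now.png"); T=snap("top","t_now.png")
for n in("side","top"): print(n,[np.round(d["position"],3).tolist() for d in finder.find_in(n,"pack1")],[np.round(d["position"],3).tolist() for d in finder.find_in(n,"bar_handle")])
for n,I in(("top",T),("side",S)):
    for yy in(.076,0,-.076):
        pts=cub(*wd(0,yy),PSI,.096,.04,.01,.05)
        cv2.polylines(I,[cv2.convexHull(np.round(proj(n,pts)*8).astype(np.int32))],True,(255,0,255),1,cv2.LINE_AA,3)
a=cv2.resize(T[180:290,220:360],None,fx=4,fy=4,interpolation=cv2.INTER_CUBIC);b=cv2.resize(S[190:300,260:400],None,fx=4,fy=4,interpolation=cv2.INTER_CUBIC)
cv2.imwrite("pics/h5.png",cv2.resize(np.hstack([a,b]),None,fx=.7,fy=.7))
```

```text
[0.5292 0.0926 0.3381 0.1032]
pivot [0.52039816 0.1657876 ]
(np.float64(0.6353546788385238), np.float64(0.16894969728429068), 0.258, 3.1690926535897934)
[{"dp":[5,-3,0],"spin":-0.14},{"dp":[6,-2,0],"spin":-0.14},{"dp":[6,-1,0],"spin":-0.14},{"dp":[6,-1,0],"spin":-0.14},{"dp":[6,0,0],"spin":-0.14}]
[{"dp":[6,1,0],"spin":-0.14},{"dp":[6,2,1],"spin":-0.14},{"dp":[5,3,0],"spin":-0.14},{"dp":[5,3,1],"spin":-0.14},{"dp":[4,4,0],"spin":-0.14}]
[{"dp":[4,5,1],"spin":-0.14},{"dp":[3,5,0],"spin":-0.14},{"dp":[2,5,1],"spin":-0.14},{"dp":[2,6,0],"spin":-0.14},{"dp":[1,6,1],"spin":-0.14}]
[{"dp":[0,6,0],"spin":-0.14},{"dp":[-1,6,1],"spin":-0.14},{"dp":[-2,6,0],"spin":-0.14},{"dp":[-2,5,1],"spin":-0.14},{"dp":[-3,5,0],"spin":-0.14}]
[{"dp":[-4,4,1],"spin":-0.13},{"dp":[-4,4,0],"spin":-0.14}]
wp
[{"dp":[0,0,36]},{"dp":[0,0,36]}]
wp
end [0.6355 0.1689 0.2581 3.1732]
side [[0.53, -0.043, 0.053], [0.526, 0.032, 0.053], [0.525, 0.112, 0.049], [0.458, 0.546, 0.04], [0.208, 0.371, 0.041]] [[0.638, 0.173, 0.068]]
top [[0.463, 0.534, 0.045], [0.54, 0.01, 0.048], [0.546, -0.059, 0.052]] [[0.736, 0.172, 0.07]]
```

View pics/h5.png

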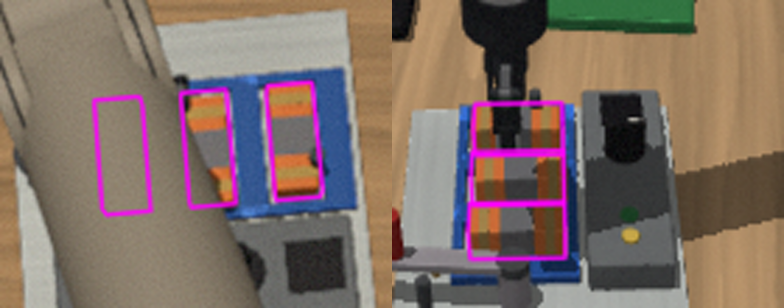

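All three packs are seated, with the outlines matching in both views. Next is the handle.

Emit:
{"api": "arm_command", "payload": {"plan": [{"dp": [5, -3, 0], "spin": -0.14}, {"dp": [6, -2, 0], "spin": -0.14}, {"dp": [6, -1, 0], "spin": -0.14}, {"dp": [6, -1, 0], "spin": -0.14}, {"dp": [6, 0, 0], "spin": -0.14}], "grip": -0.4}}

```text
clock: 21.7
position: [0.5523, 0.1092, 0.3297]
ee_rot: [0.919, 0.393, -0.001, -0.0]
ft_force: [-0.1, 0.7, -0.4]
grip_width: 0.698
grasp_force: 0.0
```

Emit:
{"api": "arm_command", "payload": {"plan": [{"dp": [6, 1, 0], "spin": -0.14}, {"dp": [6, 2, 1], "spin": -0.14}, {"dp": [5, 3, 0], "spin": -0.14}, {"dp": [5, 3, 1], "spin": -0.14}, {"dp": [4, 4, 0], "spin": -0.14}]}}

```text
clock: 22.2
position: [0.5766, 0.1263, 0.3275]
ee_rot: [0.729, 0.685, -0.001, -0.001]
ft_force: [0.6, -0.4, -0.4]
grip_width: 0.7
grasp_force: 0.0
```

Emit:
{"api": "arm_command", "payload": {"plan": [{"dp": [4, 5, 1], "spin": -0.14}, {"dp": [3, 5, 0], "spin": -0.14}, {"dp": [2, 5, 1], "spin": -0.14}, {"dp": [2, 6, 0], "spin": -0.14}, {"dp": [1, 6, 1], "spin": -0.14}]}}

```text
clock: 22.7
position: [0.601, 0.1439, 0.3247]
ee_rot: [0.45, 0.893, -0.0, -0.001]
ft_force: [0.5, 0.4, 0.1]
grip_width: 0.701
grasp_force: 0.0
```

Emit:
{"api": "arm_command", "payload": {"plan": [{"dp": [0, 6, 0], "spin": -0.14}, {"dp": [-1, 6, 1], "spin": -0.14}, {"dp": [-2, 6, 0], "spin": -0.14}, {"dp": [-2, 5, 1], "spin": -0.14}, {"dp": [-3, 5, 0], "spin": -0.14}]}}

```text
clock: 23.2
position: [0.6249, 0.1613, 0.3224]
ee_rot: [0.116, 0.993, -0.0, -0.001]
ft_force: [0.5, -0.8, -0.3]
grip_width: 0.697
grasp_force: 0.0
```

Emit:
{"api": "arm_command", "payload": {"plan": [{"dp": [-4, 4, 1], "spin": -0.13}, {"dp": [-4, 4, 0], "spin": -0.14}, {"dp": [0, 0, 0], "spin": 0}, {"dp": [0, 0, 0], "spin": 0}]}}

```text
clock: 23.6
position: [0.6339, 0.1677, 0.3219]
ee_rot: [-0.014, 1.0, 0.0, -0.001]
ft_force: [0.5, -0.4, 0.0]
grip_width: 0.698
grasp_force: 0.0
```

Run:
```python
from h import *
o=manip.get_obs(); c=now(); 
if c[3]<-1: c[3]+=2*np.pi
print(np.round(c,4),o["joint_pos"].round(2)); S=snap("side","s_now.png"); print([np.round(d["position"],3).tolist() for d in finder.find_in("side","bar_handle")])
```

```text
[0.6339 0.1677 0.3219 3.169 ] [ 0.39  0.7  -1.09  1.43  0.62  1.38  0.88]
[[0.636, 0.175, 0.067], [0.485, 0.117, 0.02]]
```

Emit:
{"api": "arm_command", "payload": {"plan": [{"dp": [0, 0, 32], "spin": 0}, {"dp": [0, 0, 32], "spin": 0}, {"dp": [0, 0, 0], "spin": 0}]}}

```text
clock: 24.0
position: [0.633, 0.1666, 0.2547]
ee_rot: [-0.015, 1.0, -0.001, -0.003]
ft_force: [-0.1, -0.3, -0.3]
grip_width: 0.702
grasp_force: 0.0
```

Emit:
{"api": "arm_command", "payload": {"plan": [{"dp": [0, 0, 0], "spin": 0}, {"dp": [0, 0, 0], "spin": 0}, {"dp": [0, 0, 0], "spin": 0}, {"dp": [0, 0, 0], "spin": 0}, {"dp": [0, 0, 0], "spin": 0}], "grip": 1, "newtons": 30}}

```text
clock: 24.5
position: [0.6345, 0.1682, 0.2608]
ee_rot: [-0.015, 1.0, 0.0, 0.001]
ft_force: [-2.1, -0.4, 7.7]
grip_width: 0.252
grasp_force: 29.2
```

```bash
cat > arc.py <<'E'
from h import *
import sys
a0,a1=map(float,sys.argv[1:3]); o=manip.get_obs(); c=now()
if c[3]<-1: c[3]+=2*np.pi
print(np.round(c,4),o["joint_pos"].round(2),o["ft_force"].round(1)); P=wd(0,.15); d=np.array(c[:2])-P
print("bar angle est",PSI-np.arctan2(d[1],d[0]),"r",np.hypot(*d), "tool-yaw est", np.pi+PSI-c[3])
A=lambda th:(*(P+.115*np.array([np.cos(PSI-th),np.sin(PSI-th)])),.258,np.pi+PSI-th)
n=int(np.ceil(abs(a1-a0)/.12)); import io,contextlib
f=io.StringIO()
with contextlib.redirect_stdout(f): e=plan(c,[A(t) for t in np.linspace(a0,a1,n+1)[1:]],turn=.15)
r=[json.loads(l)[0:] for l in f.getvalue().splitlines() if l[0]=="["]; r=sum(r,[])
for i in range(0,len(r),5): print(json.dumps(r[i:i+5]).replace(" ",""))
E
python3 arc.py .07 1.59
```

```text
[0.6345 0.1682 0.2608 3.1724] [ 0.38  0.76 -1.05  1.49  0.67  1.28  0.86] [-2.1 -0.4  7.7]
bar angle est 0.0767073695703957 r 0.11413084120672011 tool-yaw est 0.06668007047887015
[{"dp":[0,-13,3],"spin":0.12},{"dp":[1,-13,0],"spin":0.12},{"dp":[1,-13,0],"spin":0.11},{"dp":[0,-14,0],"spin":0.12},{"dp":[1,-13,0],"spin":0.12}]
[{"dp":[1,-14,0],"spin":0.11},{"dp":[1,-13,0],"spin":0.12},{"dp":[1,-13,0],"spin":0.12},{"dp":[0,-14,0],"spin":0.12},{"dp":[1,-13,0],"spin":0.11}]
[{"dp":[1,-14,0],"spin":0.12},{"dp":[1,-13,0],"spin":0.12},{"dp":[0,-13,0],"spin":0.11}]
```

Emit:
{"api": "arm_command", "payload": {"plan": [{"dp": [0, -13, 0], "spin": 0.12}, {"dp": [1, -13, 0], "spin": 0.12}, {"dp": [1, -13, 0], "spin": 0.11}, {"dp": [0, -14, 0], "spin": 0.12}, {"dp": [1, -13, 0], "spin": 0.12}]}}

```text
clock: 25.0
position: [0.6172, 0.1063, 0.2607]
ee_rot: [0.277, 0.961, 0.001, -0.0]
ft_force: [-8.7, 4.0, 11.8]
grip_width: 0.245
grasp_force: 31.5
```

Emit:
{"api": "arm_command", "payload": {"plan": [{"dp": [1, -14, 0], "spin": 0.11}, {"dp": [1, -13, 0], "spin": 0.12}, {"dp": [1, -13, 0], "spin": 0.12}, {"dp": [0, -14, 0], "spin": 0.12}, {"dp": [1, -13, 0], "spin": 0.11}]}}

```text
clock: 25.5
position: [0.5675, 0.0636, 0.2607]
ee_rot: [0.54, 0.842, 0.002, -0.0]
ft_force: [-4.1, 10.7, 9.8]
grip_width: 0.247
grasp_force: 31.3
```

```bash
python3 arc.py 1.24 1.6
```

```text
[0.5675 0.0636 0.2607 2.0008] [ 0.54  0.5  -0.9   1.73  0.43  1.12 -0.07] [-4.1 10.7  9.8]
bar angle est 1.2362306306946478 r 0.11256599439972582 tool-yaw est 1.2382859089345772
[{"dp":[-2,-11,3],"spin":0.09},{"dp":[1,-10,0],"spin":0.09},{"dp":[0,-10,0],"spin":0.09},{"dp":[0,-11,0],"spin":0.09}]
```

Emit:
{"api": "arm_command", "payload": {"plan": [{"dp": [0, -11, 0], "spin": 0.09}, {"dp": [1, -10, 0], "spin": 0.09}, {"dp": [0, -10, 0], "spin": 0.09}, {"dp": [0, -11, 0], "spin": 0.09}, {"dp": [0, 0, 0], "spin": 0}]}}

```text
clock: 26.0
position: [0.5308, 0.0534, 0.2618]
ee_rot: [0.681, 0.732, 0.008, 0.003]
ft_force: [27.1, 17.0, -14.9]
grip_width: 0.246
grasp_force: 32.7
```

```bash
python3 arc.py 1.57 1.6 | head -2
python3 - <<'E'
from h import *
snap("side","s_now.png"); print([np.round(d["position"],3).tolist() for d in finder.find_in("side","bar_handle")],wd(0,.035))
E
```

```text
[0.5308 0.0534 0.2618 1.6431] [ 0.56  0.39 -0.87  1.84  0.34  1.05 -0.37] [ 27.1  17.  -14.9]
bar angle est 1.5761638730380205 r 0.1128558967434961 tool-yaw est 1.5959934017472601
[[0.53, 0.093, 0.069], [0.476, 0.094, 0.021]] [0.5315929  0.05133377]
```

The force step shows the bar against its stop (θ≈1.576). I'll release the handle, lift and measure the knob.

Emit:
{"api": "arm_command", "payload": {"plan": [{"dp": [0, 0, 0], "spin": 0}, {"dp": [0, 0, 0], "spin": 0}, {"dp": [0, 0, 0], "spin": 0}, {"dp": [0, 0, -40], "spin": 0}, {"dp": [0, 0, -40], "spin": 0}], "grip": -0.3}}

```text
clock: 26.6
position: [0.5273, 0.0494, 0.339]
ee_rot: [0.681, 0.732, -0.001, -0.001]
ft_force: [0.7, 0.1, 1.0]
grip_width: 0.648
grasp_force: 0.0
```

Run:
```python
from h import *
T=cv2.imread("pics/top0.png"); sub=T[255:300,285:330]
# dark knob pixels excluding the display
m=((sub.max(2)<45)).astype(np.uint8); n,l,s,ce=cv2.connectedComponentsWithStats(m)
for i in range(1,n):
    if s[i,4]>20: print(s[i],ce[i]+[285,255],[np.round(back("top",ce[i]+[285,255],z)[0,:2],4) for z in(.06,.094)])
for n in("top","side"):
    S=snap(n,n+"_k.png"); print(n,[(np.round(d["position"],3).tolist(),round(d["score"],2)) for th in("knob_grip","bar_handle","pack1") for d in finder.find_in(n,th)])
c=now(); print(np.round(c,4))
plan(c,[(.4225,-.0135,.30,PSI+np.pi),(.4225,-.0135,.262,PSI+np.pi)])
```

```text
[ 12  12  17  20 185] [305.65405405 276.28108108] [array([ 0.4239, -0.0139]), array([ 0.4205, -0.0141])]
[37 12  8 18 93] [325.89247312 274.77419355] [array([ 0.4281, -0.0624]), array([ 0.4245, -0.0613])]
top [([0.532, 0.128, 0.072], 0.97), ([0.561, -0.059, 0.05], 0.91), ([0.204, 0.354, 0.04], 0.73), ([0.723, -0.286, 0.029], 0.68), ([0.464, 0.53, 0.044], 0.67)]
side [([0.531, 0.075, 0.07], 0.41), ([0.532, 0.074, 0.069], 0.67), ([0.208, 0.37, 0.041], 0.94), ([0.516, 0.029, 0.05], 0.91), ([0.518, 0.11, 0.049], 0.9), ([0.46, 0.548, 0.039], 0.69), ([0.533, -0.043, 0.053], 0.6)]
[0.5275 0.0494 0.3375 1.6427]
[{"dp":[-5,-9,3],"spin":-0.13},{"dp":[-3,-10,3],"spin":-0.13},{"dp":[-2,-10,3],"spin":-0.13},{"dp":[-1,-10,3],"spin":-0.13},{"dp":[1,-10,3],"spin":-0.13}]
[{"dp":[2,-10,3],"spin":-0.14},{"dp":[3,-10,3],"spin":-0.13},{"dp":[4,-9,3],"spin":-0.14},{"dp":[6,-8,3],"spin":-0.13},{"dp":[7,-8,4],"spin":-0.14}]
[{"dp":[8,-7,3],"spin":-0.13},{"dp":[8,-6,4],"spin":-0.14}]
wp
[{"dp":[0,0,38]}]
wp
end [ 0.4224 -0.0139  0.2615  3.2427]
```

Emit:
{"api": "arm_command", "payload": {"plan": [{"dp": [-5, -9, 3], "spin": -0.13}, {"dp": [-3, -10, 3], "spin": -0.13}, {"dp": [-2, -10, 3], "spin": -0.13}, {"dp": [-1, -10, 3], "spin": -0.13}, {"dp": [1, -10, 3], "spin": -0.13}], "grip": -0.1}}

```text
clock: 27.5
position: [0.4833, 0.0235, 0.3227]
ee_rot: [0.409, 0.912, -0.0, -0.001]
ft_force: [-0.4, -0.0, 0.3]
grip_width: 0.548
grasp_force: 0.0
```

Emit:
{"api": "arm_command", "payload": {"plan": [{"dp": [2, -10, 3], "spin": -0.14}, {"dp": [3, -10, 3], "spin": -0.13}, {"dp": [4, -9, 3], "spin": -0.14}, {"dp": [6, -8, 3], "spin": -0.13}, {"dp": [7, -8, 4], "spin": -0.14}]}}

```text
clock: 28.0
position: [0.4394, -0.0026, 0.3069]
ee_rot: [0.081, 0.997, 0.0, -0.001]
ft_force: [-0.2, -0.7, 0.4]
grip_width: 0.55
grasp_force: 0.0
```

Emit:
{"api": "arm_command", "payload": {"plan": [{"dp": [8, -7, 3], "spin": -0.13}, {"dp": [8, -6, 4], "spin": -0.14}, {"dp": [0, 0, 0], "spin": 0}, {"dp": [0, 0, 0], "spin": 0}]}}

```text
clock: 28.4
position: [0.4228, -0.0138, 0.3006]
ee_rot: [-0.048, 0.999, -0.0, -0.0]
ft_force: [0.5, -0.1, 0.4]
grip_width: 0.553
grasp_force: 0.0
```

Run:
```python
from h import *
c=now(); c[3]%=2*np.pi
print(np.round(c,4),manip.get_obs()["joint_pos"].round(2)); plan(c,[(.4225,-.014,.242,PSI+np.pi)])
S=snap("side","s_k2.png"); print([(np.round(d["position"],3).tolist(),round(d["score"],2)) for d in finder.find_in("side","knob_grip")])
cv2.imwrite("pics/k2.png",cv2.resize(S[190:310,260:420],None,fx=4,fy=4,interpolation=cv2.INTER_CUBIC))
```

```text
[ 0.4228 -0.0138  0.3006  3.2375] [ 1.1   0.06 -1.17  2.05  0.06  1.07  1.56]
[{"dp":[0,0,29]},{"dp":[0,0,30]}]
wp
end [ 0.4228 -0.0138  0.2416  3.2375]
[([0.423, -0.006, 0.072], 0.78)]
```

View pics/k2.png

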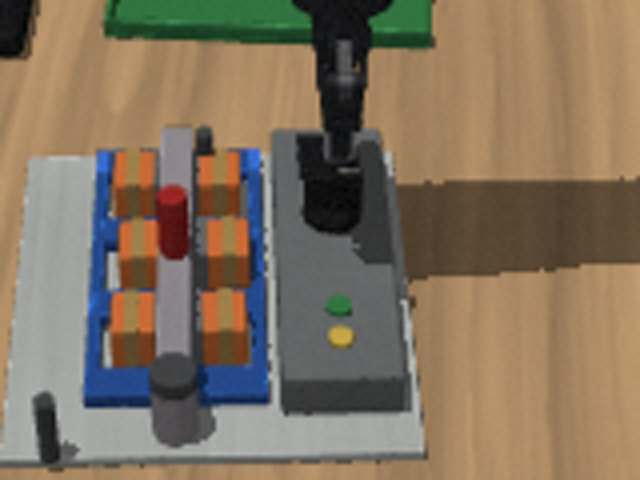

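The bar (px 175) is closed against its post, all three packs are under it, and the gripper is centred over the knob (px 335,170). Descend and grip.

Emit:
{"api": "arm_command", "payload": {"plan": [{"dp": [0, 0, 29], "spin": 0}, {"dp": [0, 0, 30], "spin": 0}, {"dp": [0, 0, 0], "spin": 0}, {"dp": [0, 0, 0], "spin": 0}]}}

```text
clock: 28.9
position: [0.4231, -0.013, 0.2422]
ee_rot: [-0.051, 0.999, 0.001, -0.0]
ft_force: [0.8, 1.0, -0.1]
grip_width: 0.55
grasp_force: 0.0
```

Emit:
{"api": "arm_command", "payload": {"plan": [{"dp": [0, 0, 0], "spin": 0}, {"dp": [0, 0, 0], "spin": 0}, {"dp": [0, 0, 0], "spin": 0}, {"dp": [0, 0, 0], "spin": 0}, {"dp": [0, 0, 0], "spin": 0}], "grip": 1, "newtons": 70}}

```text
clock: 29.4
position: [0.4234, -0.0134, 0.2431]
ee_rot: [-0.05, 0.999, -0.0, 0.001]
ft_force: [-3.6, 1.9, 10.4]
grip_width: 0.149
grasp_force: 68.2
```

Width 0.149 × 85 ≈ 13 mm, so the knob is gripped. Twist clockwise with positive spin.

Emit:
{"api": "arm_command", "payload": {"plan": [{"dp": [0, 0, 0], "spin": 0.12}, {"dp": [0, 0, 0], "spin": 0.12}, {"dp": [0, 0, 0], "spin": 0.12}, {"dp": [0, 0, 0], "spin": 0.12}, {"dp": [0, 0, 0], "spin": 0.12}]}}

```text
clock: 29.9
position: [0.4234, -0.013, 0.2431]
ee_rot: [0.249, 0.968, 0.0, 0.001]
ft_force: [-1.8, 3.5, 8.5]
grip_width: 0.152
grasp_force: 68.1
```

Emit:
{"api": "arm_command", "payload": {"plan": [{"dp": [0, 0, 0], "spin": 0.12}, {"dp": [0, 0, 0], "spin": 0.12}, {"dp": [0, 0, 0], "spin": 0.12}, {"dp": [0, 0, 0], "spin": 0.12}, {"dp": [0, 0, 0], "spin": 0.1}]}}

```text
clock: 30.4
position: [0.4235, -0.0127, 0.2431]
ee_rot: [0.515, 0.857, 0.001, 0.001]
ft_force: [0.0, 5.7, 5.1]
grip_width: 0.146
grasp_force: 68.1
```

Run:
```python
from h import *
o=manip.get_obs(); print(np.round(now(),4),PSI+np.pi-now()[3],o["torque"],o["ft_force"],o["joint_pos"].round(2))
```

```text
[ 0.4235 -0.0127  0.2431  2.0588] 1.1803341958755906 [1.12934371 0.09996765 0.2119008 ] [0.02598157 5.74455724 5.12091225] [ 0.86  0.16 -0.97  2.11  0.16  0.95  0.29]
```

Emit:
{"api": "arm_command", "payload": {"plan": [{"dp": [0, 0, 0], "spin": 0.06}, {"dp": [0, 0, 0], "spin": 0.06}, {"dp": [0, 0, 0], "spin": 0}, {"dp": [0, 0, 0], "spin": 0}, {"dp": [0, 0, 0], "spin": 0}]}}

```text
clock: 30.9
position: [0.4236, -0.0124, 0.2432]
ee_rot: [0.562, 0.827, 0.0, 0.002]
ft_force: [0.1, 3.5, 7.4]
grip_width: 0.148
grasp_force: 100.3
```

Run:
```python
from h import *
o=manip.get_obs(); print(np.round(now(),4),PSI+np.pi-now()[3],o["torque"],o["ft_force"])
```

```text
[ 0.4236 -0.0124  0.2432  1.9486] 1.2904504530816705 [0.78334465 0.27454331 2.60663117] [0.05458548 3.47381147 7.41459051]
```

The moment about z jumped to 2.6 N m, so the knob is at its stop. I'll release and lift.

Emit:
{"api": "arm_command", "payload": {"plan": [{"dp": [0, 0, 0], "spin": 0}, {"dp": [0, 0, 0], "spin": 0}, {"dp": [0, 0, 0], "spin": 0}, {"dp": [0, 0, 0], "spin": 0}, {"dp": [0, 0, 0], "spin": 0}], "grip": -0.7}}

```text
clock: 31.4
position: [0.4227, -0.0141, 0.2417]
ee_rot: [0.564, 0.825, -0.0, 0.0]
ft_force: [-0.1, -0.5, -0.9]
grip_width: 0.851
grasp_force: 0.0
```

Emit:
{"api": "arm_command", "payload": {"plan": [{"dp": [0, 0, -30], "spin": 0}, {"dp": [0, 0, -40], "spin": 0}, {"dp": [0, 0, -30], "spin": 0}, {"dp": [0, 0, 0], "spin": 0}]}}

```text
clock: 31.8
position: [0.4239, -0.0136, 0.3452]
ee_rot: [0.564, 0.825, 0.001, 0.003]
ft_force: [0.2, -0.5, 0.4]
grip_width: 0.847
grasp_force: 0.0
```

Run:
```python
from h import *
c=now(); print(np.round(c,4),manip.get_obs()["joint_pos"].round(2))
S=snap("side","s_k3.png"); a=cv2.imread("pics/s_k2.png")
print([(np.round(d["position"],3).tolist(),round(d["score"],2)) for d in finder.find_in("side","bar_handle")])
S0=cv2.imread("pics/side0.png")
# knob patch: compare with rest picture
r=slice(222,248),slice(330,358); print("diff to rest",np.abs(S[r].astype(int)-S0[r]).mean())
P=wd(0,.15); th=1.571; h=P+.115*np.array([np.cos(PSI-th),np.sin(PSI-th)]); print(h)
plan(c,[(*h,.335,np.pi+PSI-th),(*h,.26,np.pi+PSI-th)])
```

```text
[ 0.4239 -0.0136  0.3452  1.9422] [ 0.93 -0.04 -0.96  2.   -0.03  1.16  0.35]
[([0.534, 0.073, 0.07], 0.66)]
diff to rest 10.010531135531135
[0.53156959 0.05133149]
[{"dp":[7,41,3],"spin":0.09},{"dp":[11,41,4],"spin":0.09},{"dp":[14,39,3],"spin":0.09}]
wp
[{"dp":[0,0,38]},{"dp":[0,0,37]}]
wp
end [0.5316 0.0509 0.2602 1.6722]
```

Run:
```python
from h import *
for f in("side0","s_k3"):
    I=cv2.imread(f"pics/{f}.png"); p=I[226:248,334:352].min(2); q=np.argwhere(p>120); print(f,len(q),(q.mean(0)[::-1]+[334,226]) if len(q) else None)
    print("dark",(lambda q:(q.mean(0)[::-1]+[330,220],len(q)))(np.argwhere(I[220:250,330:358].max(2)<35)))
```

```text
side0 4 [346.5 232. ]
dark (array([341.93081761, 235.42138365]), 318)
s_k3 0 None
dark (array([342.10625, 235.7125 ]), 320)
```

Emit:
{"api": "arm_command", "payload": {"plan": [{"dp": [7, 41, 3], "spin": 0.09}, {"dp": [11, 41, 4], "spin": 0.09}, {"dp": [14, 39, 3], "spin": 0.09}, {"dp": [0, 0, 0], "spin": 0}, {"dp": [0, 0, 0], "spin": 0}], "grip": -0.4}}

```text
clock: 32.4
position: [0.524, 0.049, 0.3302]
ee_rot: [0.663, 0.748, -0.001, -0.002]
ft_force: [-0.8, -0.1, -0.2]
grip_width: 0.701
grasp_force: 0.0
```

Run:
```python
from h import *
I=snap("top","t_k4.png"); S=snap("side","s_k4.png"); print(np.round(now(),4))
for f,I in(("side0",cv2.imread("pics/side0.png")),("now",S)):
    p=I[222:250,330:358].min(2); q=np.argwhere(p>120); print(f,len(q),(q.mean(0)[::-1]+[330,222]) if len(q) else None)
```

```text
[0.5235 0.0476 0.3315 1.6883]
side0 16 [354.1875 231.5625]
now 12 [356.75       231.41666667]
```

Run:
```python
from h import *
for f in("side0","s_k3","s_k4"):
    print(f); print(cv2.imread(f"pics/{f}.png")[226:244:2,330:356:2].min(2))
c=now(); P=wd(0,.15); th=1.571; h=P+.115*np.array([np.cos(PSI-th),np.sin(PSI-th)]); plan(c,[(*h,.26,np.pi+PSI-th)])
```

```text
side0
[[ 94  96  58  21  22  17  18  20  20  21  99  96  96]
 [ 95  95  44  22  19  20  19  23  18  22  94  98  97]
 [ 94  93  57  21  24  24  18  23  18  20  97  96  99]
 [ 94  95  78  29  24  23  22  89 154 130  66  96  95]
 [ 96  94  74  12  24  29  24  23  28  22  35  96  98]
 [ 98  93  92  23  15   9  16   5  11  10  50  97  99]
 [ 96  96  96  20  11  15  12  12   9  11  54  96  97]
 [ 97  96  95  22  17   9   9  12   0  13  55  99  98]
 [ 98  95  96  19   7  21   8  15  13  15  36  61  96]]
s_k3
[[ 99  99  58  21  24  24  23  19  24  27 102 104  99]
 [100 100  46  19  21  22  20  22  22  22 102 102 101]
 [102  97  59  22  20  22  22  25  22  22 101 103  66]
 [100  98  83  11  16  18  12  52  93  74  67  64  54]
 [102  99  79  13  12  16  20  16  14  20  25  51  53]
 [100  97  99  18   7  14  15  10  13  12  31  51  53]
 [100 100 101  23  17  16  11  10  13  20  33  51  53]
 [103  99 101  17   9  12  12   7  12   6  29  55  52]
 [102  65  55  16  12  13   6  15   9  13  33  53  55]]
s_k4
[[100  96  59  24  24  24  18  20  28  24 101 102 100]
 [101  99  41  20  21  21  22  25  20  21 101 102 102]
 [ 99  96  59  21  21  22  21  24  22  19  99 102 104]
 [ 98  97  81  18   9  18  11  53  92  74  67 102  62]
 [ 97  99  77  10  15  19  23  12  20  13  21  54  52]
 [101  97  60  16  10  15   8  14  14   7  30  50  51]
 [ 53  49  52  12  13  14   7  10  14  12  33  52  56]
 [ 52  51  52  14  11  10   9  15  12  14  35  54  54]
 [ 53  50  52  10  12  17   9   5  11  12  33  53  52]]
[{"dp":[1,4,36],"spin":0.01},{"dp":[2,4,36],"spin":0.01}]
wp
end [0.5311 0.0515 0.2595 1.6683]
```

The pointer mark is in its rest place, only shadowed, so the knob has sprung back. I'll grip the handle and open the bar.

Emit:
{"api": "arm_command", "payload": {"plan": [{"dp": [1, 4, 36], "spin": 0.01}, {"dp": [2, 4, 36], "spin": 0.01}, {"dp": [0, 0, 0], "spin": 0}, {"dp": [0, 0, 0], "spin": 0}]}}

```text
clock: 32.9
position: [0.5313, 0.0514, 0.2612]
ee_rot: [0.672, 0.741, -0.001, 0.0]
ft_force: [0.2, -0.1, 0.3]
grip_width: 0.7
grasp_force: 0.0
```

Emit:
{"api": "arm_command", "payload": {"plan": [{"dp": [0, 0, 0], "spin": 0}, {"dp": [0, 0, 0], "spin": 0}, {"dp": [0, 0, 0], "spin": 0}, {"dp": [0, 0, 0], "spin": 0}, {"dp": [0, 0, 0], "spin": 0}], "grip": 1, "newtons": 30}}

```text
clock: 33.4
position: [0.533, 0.0518, 0.2621]
ee_rot: [0.672, 0.74, 0.001, 0.002]
ft_force: [4.9, -0.5, 2.4]
grip_width: 0.248
grasp_force: 33.4
```

```bash
python3 arc.py 1.571 -0.03
```

```text
[0.533  0.0518 0.2621 1.6671] [ 0.61  0.43 -0.94  1.82  0.39  1.09 -0.38] [ 4.9 -0.5  2.4]
bar angle est 1.5581820101533086 r 0.11463525917443748 tool-yaw est 1.5720121443948287
[{"dp":[0,12,4],"spin":-0.12},{"dp":[1,13,0],"spin":-0.11},{"dp":[1,13,0],"spin":-0.11},{"dp":[1,13,0],"spin":-0.12},{"dp":[0,13,0],"spin":-0.11}]
[{"dp":[1,13,0],"spin":-0.12},{"dp":[1,13,0],"spin":-0.11},{"dp":[1,14,0],"spin":-0.12},{"dp":[0,13,0],"spin":-0.11},{"dp":[1,13,0],"spin":-0.11}]
[{"dp":[1,13,0],"spin":-0.12},{"dp":[1,13,0],"spin":-0.11},{"dp":[0,13,0],"spin":-0.12},{"dp":[1,13,0],"spin":-0.11}]
```

Emit:
{"api": "arm_command", "payload": {"plan": [{"dp": [0, 12, 0], "spin": -0.12}, {"dp": [1, 13, 0], "spin": -0.11}, {"dp": [1, 13, 0], "spin": -0.11}, {"dp": [1, 13, 0], "spin": -0.12}, {"dp": [0, 13, 0], "spin": -0.11}]}}

```text
clock: 33.9
position: [0.592, 0.0747, 0.2621]
ee_rot: [0.435, 0.9, -0.0, 0.001]
ft_force: [-1.5, 0.1, 9.0]
grip_width: 0.248
grasp_force: 33.8
```

Emit:
{"api": "arm_command", "payload": {"plan": [{"dp": [1, 13, 0], "spin": -0.12}, {"dp": [1, 13, 0], "spin": -0.11}, {"dp": [1, 14, 0], "spin": -0.12}, {"dp": [0, 13, 0], "spin": -0.11}, {"dp": [1, 13, 0], "spin": -0.11}]}}

```text
clock: 34.4
position: [0.6304, 0.1274, 0.2621]
ee_rot: [0.166, 0.986, -0.0, 0.002]
ft_force: [8.0, -4.4, 5.3]
grip_width: 0.247
grasp_force: 33.4
```

```bash
python3 arc.py 0.43 -0.03
```

```text
[0.6304 0.1274 0.2621 2.8087] [ 0.46  0.73 -1.06  1.53  0.66  1.27  0.55] [ 8.  -4.4  5.3]
bar angle est 0.4332052493033475 r 0.11654657701393524 tool-yaw est 0.4303608375385415
[{"dp":[2,14,4],"spin":-0.12},{"dp":[1,13,0],"spin":-0.11},{"dp":[1,13,0],"spin":-0.12},{"dp":[1,13,0],"spin":-0.11}]
```

Emit:
{"api": "arm_command", "payload": {"plan": [{"dp": [1, 13, 0], "spin": -0.12}, {"dp": [1, 13, 0], "spin": -0.11}, {"dp": [1, 13, 0], "spin": -0.12}, {"dp": [1, 14, 0], "spin": -0.11}, {"dp": [0, 0, 0], "spin": 0}]}}

```text
clock: 34.9
position: [0.6361, 0.1792, 0.2622]
ee_rot: [-0.063, 0.998, -0.001, 0.004]
ft_force: [18.2, -3.4, -0.5]
grip_width: 0.243
grasp_force: 33.6
```

```bash
python3 arc.py 0 -0.03
```

```text
[0.6361 0.1792 0.2622 3.2671] [ 0.39  0.81 -1.12  1.48  0.74  1.32  0.9 ] [18.2 -3.4 -0.5]
bar angle est -0.01806570929295566 r 0.11646784191922091 tool-yaw est -0.027999875697204413
[{"dp":[1,1,4]}]
```

Emit:
{"api": "arm_command", "payload": {"plan": [{"dp": [1, 3, 0], "spin": 0}, {"dp": [1, 3, 0], "spin": 0}, {"dp": [0, 0, 0], "spin": 0}, {"dp": [0, 0, 0], "spin": 0}]}}

```text
clock: 35.3
position: [0.6356, 0.1801, 0.2622]
ee_rot: [-0.058, 0.998, -0.004, 0.006]
ft_force: [25.4, -17.5, 0.7]
grip_width: 0.247
grasp_force: 34.7
```

```bash
python3 arc.py 0 -0.03
python3 - <<'E'
from h import *
for n in ("top","side"):
    I=snap(n,n+"_b.png"); print([np.round(d["position"],3).tolist() for d in finder.find_in(n,"bar_handle")])
E
```

```text
[0.6356 0.1801 0.2622 3.2575] [ 0.39  0.8  -1.12  1.48  0.75  1.32  0.89] [ 25.4 -17.5   0.7]
bar angle est -0.026293468554097504 r 0.11608517972648029 tool-yaw est -0.018361852129360035
[{"dp":[1,0,4],"spin":-0.01}]
[[0.547, 0.172, 0.071], [0.463, 0.09, 0.02]]
[[0.631, 0.183, 0.069]]
```

The force rose 14 N for 1 mm of travel, so the bar is at its open stop. I'll release the handle, lift, and rotate toward the packs.

Emit:
{"api": "arm_command", "payload": {"plan": [{"dp": [0, 0, 0], "spin": 0}, {"dp": [0, 0, 0], "spin": 0}, {"dp": [0, 0, 0], "spin": 0}, {"dp": [0, 0, -40], "spin": 0}, {"dp": [0, 0, -40], "spin": 0}], "grip": -0.3}}

```text
clock: 36.0
position: [0.629, 0.1874, 0.3403]
ee_rot: [-0.064, 0.998, -0.0, -0.002]
ft_force: [1.5, 0.3, 0.5]
grip_width: 0.648
grasp_force: 0.0
```

Run:
```python
from h import *
c=now(); c[3]%=2*np.pi; print(np.round(c,4)); plan(c,[(*wd(0,.0755),.33,PSI)],turn=.145)
```

```text
[0.629  0.1874 0.3403 3.269 ]
[{"dp":[5,-4,0],"spin":0.14},{"dp":[5,-4,0],"spin":0.14},{"dp":[4,-5,1],"spin":0.14},{"dp":[3,-6,0],"spin":0.14},{"dp":[2,-6,1],"spin":0.15}]
[{"dp":[1,-6,0],"spin":0.14},{"dp":[1,-6,1],"spin":0.15},{"dp":[0,-6,0],"spin":0.14},{"dp":[-1,-6,1],"spin":0.15},{"dp":[-2,-6,0],"spin":0.14}]
[{"dp":[-3,-6,1],"spin":0.15},{"dp":[-4,-5,0],"spin":0.14},{"dp":[-4,-5,1],"spin":0.15},{"dp":[-5,-4,0],"spin":0.14},{"dp":[-6,-3,1],"spin":0.15}]
[{"dp":[-6,-2,0],"spin":0.14},{"dp":[-6,-1,1],"spin":0.15},{"dp":[-6,0,0],"spin":0.14},{"dp":[-6,1,1],"spin":0.15},{"dp":[-6,1,0],"spin":0.14}]
[{"dp":[-6,2,1],"spin":0.15},{"dp":[-6,4,0],"spin":0.14}]
wp
end [0.5279 0.0916 0.3303 0.099 ]
```

Emit:
{"api": "arm_command", "payload": {"plan": [{"dp": [5, -4, 0], "spin": 0.14}, {"dp": [5, -4, 0], "spin": 0.14}, {"dp": [4, -5, 1], "spin": 0.14}, {"dp": [3, -6, 0], "spin": 0.14}, {"dp": [2, -6, 1], "spin": 0.15}]}}

```text
clock: 36.5
position: [0.6058, 0.1652, 0.3383]
ee_rot: [0.29, 0.957, -0.0, -0.001]
ft_force: [-0.2, 1.1, -0.1]
grip_width: 0.653
grasp_force: 0.0
```

Emit:
{"api": "arm_command", "payload": {"plan": [{"dp": [1, -6, 0], "spin": 0.14}, {"dp": [1, -6, 1], "spin": 0.15}, {"dp": [0, -6, 0], "spin": 0.14}, {"dp": [-1, -6, 1], "spin": 0.15}, {"dp": [-2, -6, 0], "spin": 0.14}]}}

```text
clock: 37.0
position: [0.583, 0.145, 0.3361]
ee_rot: [0.609, 0.793, -0.001, -0.0]
ft_force: [0.3, -0.9, -0.1]
grip_width: 0.652
grasp_force: 0.0
```

Emit:
{"api": "arm_command", "payload": {"plan": [{"dp": [-3, -6, 1], "spin": 0.15}, {"dp": [-4, -5, 0], "spin": 0.14}, {"dp": [-4, -5, 1], "spin": 0.15}, {"dp": [-5, -4, 0], "spin": 0.14}, {"dp": [-6, -3, 1], "spin": 0.15}]}}

```text
clock: 37.5
position: [0.559, 0.1231, 0.3333]
ee_rot: [0.852, 0.524, -0.001, -0.0]
ft_force: [-0.3, 0.6, 0.5]
grip_width: 0.652
grasp_force: 0.0
```

Emit:
{"api": "arm_command", "payload": {"plan": [{"dp": [-6, -2, 0], "spin": 0.14}, {"dp": [-6, -1, 1], "spin": 0.15}, {"dp": [-6, 0, 0], "spin": 0.14}, {"dp": [-6, 1, 1], "spin": 0.15}, {"dp": [-6, 1, 0], "spin": 0.14}]}}

```text
clock: 38.0
position: [0.5375, 0.1013, 0.3311]
ee_rot: [0.982, 0.19, -0.001, 0.0]
ft_force: [0.6, -0.1, 0.1]
grip_width: 0.646
grasp_force: 0.0
```

Emit:
{"api": "arm_command", "payload": {"plan": [{"dp": [-6, 2, 1], "spin": 0.15}, {"dp": [-6, 4, 0], "spin": 0.14}, {"dp": [0, 0, 0], "spin": 0}, {"dp": [0, 0, 0], "spin": 0}]}}

```text
clock: 38.4
position: [0.5282, 0.092, 0.3304]
ee_rot: [0.999, 0.051, -0.0, 0.0]
ft_force: [-0.6, -0.7, -0.2]
grip_width: 0.653
grasp_force: 0.0
```

Run:
```python
from h import *
c=now(); print(np.round(c,4),np.round(st(c),4),manip.get_obs()["joint_pos"].round(2))
for n in("top","side"):
    I=snap(n,n+"_c.png"); 
    for th in("pack1","bar_handle"):
        print(n,th,[(np.round(d["position"],3).tolist(),np.round(st(d["position"]),3).tolist()) for d in finder.find_in(n,th)])
plan(c,[(*wd(0,.0755),.200,PSI)])
```

```text
[0.5282 0.092  0.3304 0.1026] [0.0006 0.0758] [ 0.36  0.27 -0.7   1.76  0.19  1.18 -1.87]
top pack1 [([0.465, 0.529, 0.042], [-0.019, 0.517]), ([0.543, 0.009, 0.053], [0.007, -0.008]), ([0.202, 0.357, 0.04], [-0.298, 0.371]), ([0.546, -0.059, 0.051], [0.003, -0.076])]
top bar_handle [([0.728, 0.189, 0.072], [0.209, 0.152]), ([0.509, -0.04, 0.022], [-0.031, -0.054])]
side pack1 [([0.526, 0.108, 0.049], [-0.0, 0.092]), ([0.462, 0.543, 0.042], [-0.022, 0.531]), ([0.527, -0.042, 0.053], [-0.014, -0.057]), ([0.526, 0.03, 0.054], [-0.008, 0.015]), ([0.208, 0.368, 0.037], [-0.291, 0.382])]
side bar_handle [([0.634, 0.181, 0.069], [0.115, 0.154])]
[{"dp":[0,0,43]},{"dp":[0,0,44]},{"dp":[-1,0,43],"spin":0.01}]
wp
end [0.5273 0.0919 0.2004 0.0926]
```

Emit:
{"api": "arm_command", "payload": {"plan": [{"dp": [0, 0, 43], "spin": 0}, {"dp": [0, 0, 44], "spin": 0}, {"dp": [-1, 0, 43], "spin": 0}, {"dp": [0, 0, 0], "spin": 0}, {"dp": [0, 0, 0], "spin": 0}]}}

```text
clock: 39.2
position: [0.5275, 0.0916, 0.2009]
ee_rot: [0.999, 0.049, -0.001, 0.0]
ft_force: [0.0, -0.3, 0.6]
grip_width: 0.65
grasp_force: 0.0
```

Emit:
{"api": "arm_command", "payload": {"plan": [{"dp": [0, 0, 0], "spin": 0}, {"dp": [0, 0, 0], "spin": 0}, {"dp": [0, 0, 0], "spin": 0}, {"dp": [0, 0, 0], "spin": 0}, {"dp": [0, 0, 0], "spin": 0}], "grip": 1, "newtons": 60}}

```text
clock: 39.7
position: [0.5284, 0.0917, 0.203]
ee_rot: [0.999, 0.049, 0.002, 0.0]
ft_force: [-1.4, -0.6, 7.2]
grip_width: 0.459
grasp_force: 61.9
```

Emit:
{"api": "arm_command", "payload": {"plan": [{"dp": [0, 0, -30], "spin": 0}, {"dp": [0, 0, -40], "spin": 0}, {"dp": [0, 0, -40], "spin": 0}, {"dp": [0, 0, 0], "spin": 0}, {"dp": [0, 0, 0], "spin": 0}]}}

```text
clock: 40.2
position: [0.5275, 0.0913, 0.3119]
ee_rot: [0.999, 0.049, 0.001, 0.001]
ft_force: [-0.1, 0.4, -4.6]
grip_width: 0.453
grasp_force: 62.3
```

Run:
```python
from h import *
c=now(); print(np.round(c,4)); plan(c,[(.557,-.305,.30,.0104),(.557,-.305,.215,.0104)])
```

```text
[0.5275 0.0913 0.3119 0.0974]
[{"dp":[-1,40,1],"spin":0.01},{"dp":[-1,40,1],"spin":0.01},{"dp":[0,40,1],"spin":0.01},{"dp":[0,40,1],"spin":0.01},{"dp":[1,40,1],"spin":0.01}]
[{"dp":[1,39,1],"spin":0.01},{"dp":[2,40,1],"spin":0.01},{"dp":[2,39,2],"spin":0.01},{"dp":[2,40,1]},{"dp":[2,39,2],"spin":0.01}]
wp
[{"dp":[0,0,42]},{"dp":[0,0,43]}]
wp
end [ 0.5568 -0.3048  0.2149  0.0074]
```

Emit:
{"api": "arm_command", "payload": {"plan": [{"dp": [-1, 40, 1], "spin": 0.01}, {"dp": [-1, 40, 1], "spin": 0.01}, {"dp": [0, 40, 1], "spin": 0.01}, {"dp": [0, 40, 1], "spin": 0.01}, {"dp": [1, 40, 1], "spin": 0.01}]}}

```text
clock: 40.7
position: [0.5412, -0.1099, 0.3041]
ee_rot: [1.0, 0.024, -0.001, 0.0]
ft_force: [1.3, -0.0, -4.5]
grip_width: 0.454
grasp_force: 62.2
```

Emit:
{"api": "arm_command", "payload": {"plan": [{"dp": [1, 39, 1], "spin": 0.01}, {"dp": [2, 40, 1], "spin": 0.01}, {"dp": [2, 39, 2], "spin": 0.01}, {"dp": [2, 40, 1], "spin": 0}, {"dp": [2, 39, 2], "spin": 0.01}]}}

```text
clock: 41.2
position: [0.5561, -0.3065, 0.2969]
ee_rot: [1.0, 0.004, -0.002, -0.0]
ft_force: [0.3, 0.8, -4.0]
grip_width: 0.451
grasp_force: 62.2
```

Emit:
{"api": "arm_command", "payload": {"plan": [{"dp": [0, 0, 42], "spin": 0}, {"dp": [0, 0, 43], "spin": 0}, {"dp": [0, 0, 0], "spin": 0}, {"dp": [0, 0, 8], "spin": 0}, {"dp": [0, 0, 8], "spin": 0}]}}

```text
clock: 41.7
position: [0.5576, -0.3049, 0.1992]
ee_rot: [1.0, 0.004, 0.001, 0.001]
ft_force: [-0.4, -0.7, -2.6]
grip_width: 0.453
grasp_force: 62.5
```

Emit:
{"api": "arm_command", "payload": {"plan": [{"dp": [0, 0, 0], "spin": 0}, {"dp": [0, 0, 0], "spin": 0}]}}

```text
clock: 41.9
position: [0.557, -0.305, 0.1987]
ee_rot: [1.0, 0.004, 0.0, 0.001]
ft_force: [-0.7, -0.8, -3.7]
grip_width: 0.457
grasp_force: 62.5
```

Emit:
{"api": "arm_command", "payload": {"plan": [{"dp": [0, 0, 0], "spin": 0}, {"dp": [0, 0, 0], "spin": 0}, {"dp": [0, 0, 0], "spin": 0}, {"dp": [0, 0, -20], "spin": 0}, {"dp": [0, 0, -40], "spin": 0}], "grip": -0.3}}

```text
clock: 42.4
position: [0.5556, -0.3046, 0.2554]
ee_rot: [1.0, 0.004, -0.003, -0.001]
ft_force: [0.4, 1.4, -0.2]
grip_width: 0.651
grasp_force: 0.0
```

Emit:
{"api": "arm_command", "payload": {"plan": [{"dp": [0, 0, -40], "spin": 0}, {"dp": [0, 0, 0], "spin": 0}, {"dp": [0, 0, 0], "spin": 0}]}}

```text
clock: 42.7
position: [0.5569, -0.305, 0.2987]
ee_rot: [1.0, 0.004, 0.001, 0.001]
ft_force: [-0.4, -0.7, -0.5]
grip_width: 0.652
grasp_force: 0.0
```

Run:
```python
from h import *
c=now(); print(np.round(c,4)); 
for n in("top","side"):
    I=snap(n,n+"_d.png")
    for th in("pack1",): print(n,th,[(np.round(d["position"],3).tolist(),np.round(st(d["position"]),3).tolist()) for d in finder.find_in(n,th)])
plan(c,[(*wd(0,.0),.29,PSI),(*wd(0,0),.202,PSI)])
```

```text
[ 0.5569 -0.305   0.2987  0.0075]
top pack1 [([0.527, 0.014, 0.049], [-0.008, -0.002]), ([0.463, 0.528, 0.04], [-0.021, 0.517]), ([0.202, 0.352, 0.037], [-0.298, 0.367]), ([0.535, -0.305, 0.044], [-0.031, -0.32]), ([0.545, -0.057, 0.053], [0.003, -0.074]), ([0.501, 0.052, 0.022], [-0.031, 0.039]), ([0.421, -0.016, 0.061], [-0.116, -0.021])]
side pack1 [([0.557, -0.285, 0.041], [-0.007, -0.302]), ([0.526, 0.031, 0.053], [-0.007, 0.015]), ([0.208, 0.369, 0.038], [-0.291, 0.383]), ([0.548, -0.04, 0.052], [0.007, -0.058]), ([0.5, 0.097, 0.019], [-0.027, 0.084])]
[{"dp":[-2,-40,1],"spin":-0.01},{"dp":[-2,-40,1],"spin":-0.01},{"dp":[-2,-40,1],"spin":-0.01},{"dp":[-1,-40,1],"spin":-0.01},{"dp":[-1,-41,1],"spin":-0.01}]
[{"dp":[0,-40,1],"spin":-0.01},{"dp":[0,-41,1],"spin":-0.02},{"dp":[0,-40,2],"spin":-0.01}]
wp
[{"dp":[0,0,44]},{"dp":[0,0,44]}]
wp
end [0.5348 0.0164 0.2017 0.0975]
```

Emit:
{"api": "arm_command", "payload": {"plan": [{"dp": [-2, -40, 1], "spin": -0.01}, {"dp": [-2, -40, 1], "spin": -0.01}, {"dp": [-2, -40, 1], "spin": -0.01}, {"dp": [-1, -40, 1], "spin": -0.01}, {"dp": [-1, -41, 1], "spin": -0.01}]}}

```text
clock: 43.4
position: [0.5426, -0.1027, 0.2914]
ee_rot: [1.0, 0.029, -0.001, 0.0]
ft_force: [1.4, 0.1, 0.0]
grip_width: 0.651
grasp_force: 0.0
```

Emit:
{"api": "arm_command", "payload": {"plan": [{"dp": [0, -40, 1], "spin": -0.01}, {"dp": [0, -41, 1], "spin": -0.02}, {"dp": [-5, -40, 2], "spin": -0.01}, {"dp": [0, 0, 0], "spin": 0}, {"dp": [0, 0, 40], "spin": 0}]}}

```text
clock: 43.9
position: [0.5312, 0.0176, 0.2514]
ee_rot: [0.999, 0.05, 0.003, 0.001]
ft_force: [0.1, -0.5, -0.3]
grip_width: 0.649
grasp_force: 0.0
```

Emit:
{"api": "arm_command", "payload": {"plan": [{"dp": [0, 0, 28], "spin": 0}, {"dp": [0, 0, 20], "spin": 0}, {"dp": [0, 0, 0], "spin": 0}, {"dp": [0, 0, 0], "spin": 0}]}}

```text
clock: 44.3
position: [0.5295, 0.0159, 0.2003]
ee_rot: [0.999, 0.049, -0.001, 0.0]
ft_force: [-0.2, -0.1, -0.2]
grip_width: 0.652
grasp_force: 0.0
```

Emit:
{"api": "arm_command", "payload": {"plan": [{"dp": [0, 0, 0], "spin": 0}, {"dp": [0, 0, 0], "spin": 0}, {"dp": [0, 0, 0], "spin": 0}, {"dp": [0, 0, 0], "spin": 0}, {"dp": [0, 0, 0], "spin": 0}], "grip": 1}}

```text
clock: 44.8
position: [0.5301, 0.0162, 0.2018]
ee_rot: [0.999, 0.049, 0.001, 0.0]
ft_force: [-1.1, 0.1, 6.8]
grip_width: 0.455
grasp_force: 61.7
```

Emit:
{"api": "arm_command", "payload": {"plan": [{"dp": [0, 0, -30], "spin": 0}, {"dp": [0, 0, -40], "spin": 0}, {"dp": [0, 0, -40], "spin": 0}, {"dp": [0, 0, 0], "spin": 0}, {"dp": [0, 0, 0], "spin": 0}]}}

```text
clock: 45.3
position: [0.5296, 0.016, 0.311]
ee_rot: [0.999, 0.049, 0.0, 0.001]
ft_force: [0.1, -0.5, -4.4]
grip_width: 0.458
grasp_force: 64.1
```

Run:
```python
from h import *
c=now(); print(np.round(c,4)); plan(c,[(.425,-.305,.30,.0104),(.425,-.305,.215,.0104)])
```

```text
[0.5296 0.016  0.311  0.0972]
[{"dp":[-17,39,1],"spin":0.01},{"dp":[-17,39,1],"spin":0.01},{"dp":[-16,39,2],"spin":0.01},{"dp":[-16,39,1],"spin":0.01},{"dp":[-15,39,2],"spin":0.01}]
[{"dp":[-15,39,1],"spin":0.01},{"dp":[-14,40,2],"spin":0.01},{"dp":[-14,40,1],"spin":0.02}]
wp
[{"dp":[0,0,43]},{"dp":[0,0,42]}]
wp
end [ 0.4253 -0.3052  0.215   0.0072]
```

Emit:
{"api": "arm_command", "payload": {"plan": [{"dp": [-17, 39, 0], "spin": 0.01}, {"dp": [-17, 39, 0], "spin": 0.01}, {"dp": [-16, 39, 0], "spin": 0.01}, {"dp": [-16, 39, 1], "spin": 0.01}, {"dp": [-15, 39, 2], "spin": 0.01}]}}

```text
clock: 45.8
position: [0.4625, -0.1861, 0.306]
ee_rot: [1.0, 0.024, -0.002, -0.0]
ft_force: [0.1, -0.5, -3.0]
grip_width: 0.454
grasp_force: 64.0
```

Emit:
{"api": "arm_command", "payload": {"plan": [{"dp": [-15, 39, 1], "spin": 0.01}, {"dp": [-14, 40, 2], "spin": 0.01}, {"dp": [-14, 40, 1], "spin": 0.02}, {"dp": [0, 0, 0], "spin": 0}, {"dp": [0, 0, 43], "spin": 0}]}}

```text
clock: 46.3
position: [0.4261, -0.3074, 0.263]
ee_rot: [1.0, 0.002, 0.002, 0.003]
ft_force: [2.0, -0.3, -3.7]
grip_width: 0.454
grasp_force: 64.1
```

Emit:
{"api": "arm_command", "payload": {"plan": [{"dp": [0, 0, 42], "spin": 0}, {"dp": [0, 0, 10], "spin": 0}, {"dp": [0, 0, 10], "spin": 0}, {"dp": [0, 0, 0], "spin": 0}, {"dp": [0, 0, 0], "spin": 0}]}}

```text
clock: 46.8
position: [0.426, -0.3054, 0.1997]
ee_rot: [1.0, 0.004, 0.0, 0.001]
ft_force: [-0.7, 0.1, -2.7]
grip_width: 0.451
grasp_force: 64.1
```

Emit:
{"api": "arm_command", "payload": {"plan": [{"dp": [0, 0, 2], "spin": 0}, {"dp": [0, 0, 0], "spin": 0}]}}

```text
clock: 47.0
position: [0.426, -0.3056, 0.1977]
ee_rot: [1.0, 0.004, 0.001, 0.001]
ft_force: [0.1, 0.1, 1.7]
grip_width: 0.451
grasp_force: 64.7
```

Emit:
{"api": "arm_command", "payload": {"plan": [{"dp": [0, 0, 0], "spin": 0}, {"dp": [0, 0, 0], "spin": 0}, {"dp": [0, 0, 0], "spin": 0}, {"dp": [0, 0, -20], "spin": 0}, {"dp": [0, 0, -40], "spin": 0}], "grip": -0.3}}

```text
clock: 47.5
position: [0.4243, -0.3046, 0.2548]
ee_rot: [1.0, 0.004, -0.003, -0.002]
ft_force: [0.7, -1.3, 0.0]
grip_width: 0.656
grasp_force: 0.0
```

Emit:
{"api": "arm_command", "payload": {"plan": [{"dp": [0, 0, -40], "spin": 0}, {"dp": [0, 0, 0], "spin": 0}, {"dp": [0, 0, 0], "spin": 0}]}}

```text
clock: 47.8
position: [0.4255, -0.3053, 0.2972]
ee_rot: [1.0, 0.004, 0.0, 0.001]
ft_force: [-0.4, -0.1, -1.2]
grip_width: 0.652
grasp_force: 0.0
```

Run:
```python
from h import *
c=now(); print(np.round(c,4)); 
for n in("top","side"):
    I=snap(n,n+"_e.png")
    for th in("pack1",): print(n,th,[(np.round(d["position"],3).tolist(),np.round(st(d["position"]),3).tolist()) for d in finder.find_in(n,th)])
t=wd(.015,-.0755); plan(c,[(*t,.29,PSI),(*t,.202,PSI)])
```

```text
[ 0.4255 -0.3053  0.2972  0.0075]
top pack1 [([0.54, -0.06, 0.051], [-0.003, -0.076]), ([0.407, -0.298, 0.046], [-0.158, -0.3]), ([0.464, 0.533, 0.045], [-0.02, 0.521]), ([0.205, 0.352, 0.041], [-0.296, 0.366]), ([0.55, -0.307, 0.048], [-0.016, -0.324]), ([0.631, 0.178, 0.069], [0.111, 0.151])]
side pack1 [([0.458, 0.543, 0.041], [-0.025, 0.531]), ([0.208, 0.371, 0.038], [-0.291, 0.384]), ([0.428, -0.286, 0.046], [-0.136, -0.291]), ([0.548, -0.044, 0.051], [0.007, -0.061]), ([0.559, -0.284, 0.042], [-0.005, -0.301])]
[{"dp":[19,-35,1],"spin":-0.01},{"dp":[19,-35,1],"spin":-0.01},{"dp":[20,-35,1],"spin":-0.01},{"dp":[20,-35,1],"spin":-0.02},{"dp":[21,-34,1],"spin":-0.01}]
[{"dp":[21,-34,1],"spin":-0.02},{"dp":[22,-34,1],"spin":-0.01}]
wp
[{"dp":[0,0,29]},{"dp":[0,0,30]},{"dp":[0,0,29]}]
wp
end [ 0.557  -0.0573  0.2022  0.0975]
```

Emit:
{"api": "arm_command", "payload": {"plan": [{"dp": [19, -35, 1], "spin": -0.01}, {"dp": [19, -35, 1], "spin": -0.01}, {"dp": [20, -35, 1], "spin": -0.01}, {"dp": [20, -35, 1], "spin": -0.02}, {"dp": [21, -34, 1], "spin": -0.01}]}}

```text
clock: 48.5
position: [0.5195, -0.1267, 0.2904]
ee_rot: [0.999, 0.034, -0.001, -0.0]
ft_force: [0.4, -0.2, -0.3]
grip_width: 0.654
grasp_force: 0.0
```

Emit:
{"api": "arm_command", "payload": {"plan": [{"dp": [21, -34, 1], "spin": -0.02}, {"dp": [22, -34, 1], "spin": -0.01}, {"dp": [0, 0, 0], "spin": 0}, {"dp": [0, 0, 29], "spin": 0}, {"dp": [0, 0, 0], "spin": 0}]}}

```text
clock: 49.0
position: [0.5553, -0.0572, 0.2565]
ee_rot: [0.999, 0.049, -0.004, -0.0]
ft_force: [-1.0, -0.0, 0.3]
grip_width: 0.648
grasp_force: 0.0
```

Emit:
{"api": "arm_command", "payload": {"plan": [{"dp": [0, 0, 30], "spin": 0}, {"dp": [0, 0, 29], "spin": 0}, {"dp": [0, 0, 0], "spin": 0}, {"dp": [0, 0, 0], "spin": 0}]}}

```text
clock: 49.4
position: [0.5568, -0.0574, 0.2019]
ee_rot: [0.999, 0.049, -0.001, 0.0]
ft_force: [-0.8, 0.3, -0.3]
grip_width: 0.65
grasp_force: 0.0
```

Emit:
{"api": "arm_command", "payload": {"plan": [{"dp": [0, 0, 0], "spin": 0}, {"dp": [0, 0, 0], "spin": 0}, {"dp": [0, 0, 0], "spin": 0}, {"dp": [0, 0, 0], "spin": 0}, {"dp": [0, 0, 0], "spin": 0}], "grip": 1}}

```text
clock: 49.9
position: [0.5576, -0.0572, 0.2034]
ee_rot: [0.999, 0.049, 0.001, 0.001]
ft_force: [-2.1, -0.9, 7.7]
grip_width: 0.451
grasp_force: 61.6
```

Emit:
{"api": "arm_command", "payload": {"plan": [{"dp": [0, 0, -30], "spin": 0}, {"dp": [0, 0, -40], "spin": 0}, {"dp": [0, 0, -40], "spin": 0}, {"dp": [0, 0, 0], "spin": 0}, {"dp": [0, 0, 0], "spin": 0}]}}

```text
clock: 50.4
position: [0.5569, -0.0572, 0.3125]
ee_rot: [0.999, 0.049, 0.001, 0.001]
ft_force: [-0.8, 0.2, -2.4]
grip_width: 0.454
grasp_force: 61.7
```

Run:
```python
from h import *
c=now(); print(np.round(c,4)); plan(c,[(.507,-.375,.30,.0104),(.507,-.375,.215,.0104)])
```

```text
[ 0.5569 -0.0572  0.3125  0.0974]
[{"dp":[-10,39,2],"spin":0.01},{"dp":[-10,39,2],"spin":0.01},{"dp":[-9,39,1],"spin":0.01},{"dp":[-9,39,2],"spin":0.01},{"dp":[-8,39,1],"spin":0.01}]
[{"dp":[-8,40,2],"spin":0.01},{"dp":[-8,39,1],"spin":0.01},{"dp":[-8,40,2],"spin":0.02}]
wp
[{"dp":[0,0,42]},{"dp":[0,0,43]}]
wp
end [ 0.5066 -0.375   0.2145  0.0074]
```

Emit:
{"api": "arm_command", "payload": {"plan": [{"dp": [-10, 39, 2], "spin": 0.01}, {"dp": [-10, 39, 2], "spin": 0.01}, {"dp": [-9, 39, 1], "spin": 0.01}, {"dp": [-9, 39, 2], "spin": 0.01}, {"dp": [-8, 39, 1], "spin": 0.01}]}}

```text
clock: 50.9
position: [0.525, -0.2566, 0.3017]
ee_rot: [1.0, 0.024, -0.002, -0.0]
ft_force: [0.7, 0.4, -2.2]
grip_width: 0.453
grasp_force: 61.6
```

Emit:
{"api": "arm_command", "payload": {"plan": [{"dp": [-8, 40, 2], "spin": 0.01}, {"dp": [-8, 39, 1], "spin": 0.01}, {"dp": [-8, 40, 2], "spin": 0.02}, {"dp": [0, 0, 0], "spin": 0}, {"dp": [0, 0, 35], "spin": 0}]}}

```text
clock: 51.4
position: [0.5069, -0.3771, 0.2657]
ee_rot: [1.0, 0.002, 0.002, 0.002]
ft_force: [1.8, 0.3, -3.4]
grip_width: 0.452
grasp_force: 61.9
```

Emit:
{"api": "arm_command", "payload": {"plan": [{"dp": [0, 0, 35], "spin": 0}, {"dp": [0, 0, 20], "spin": 0}, {"dp": [0, 0, 11], "spin": 0}, {"dp": [0, 0, 0], "spin": 0}, {"dp": [0, 0, 0], "spin": 0}]}}

```text
clock: 51.9
position: [0.5063, -0.3744, 0.1973]
ee_rot: [1.0, 0.004, -0.001, -0.0]
ft_force: [-4.2, 2.5, 4.0]
grip_width: 0.453
grasp_force: 65.3
```

Floor contact is felt. I'll release, lift clear and make the final check.

Emit:
{"api": "arm_command", "payload": {"plan": [{"dp": [0, 0, 0], "spin": 0}, {"dp": [0, 0, 0], "spin": 0}, {"dp": [0, 0, 0], "spin": 0}, {"dp": [0, 0, -20], "spin": 0}, {"dp": [0, 0, -40], "spin": 0}], "grip": -0.3}}

```text
clock: 52.4
position: [0.5055, -0.3745, 0.255]
ee_rot: [1.0, 0.004, -0.003, -0.002]
ft_force: [0.7, -0.3, 0.2]
grip_width: 0.651
grasp_force: 0.0
```

Emit:
{"api": "arm_command", "payload": {"plan": [{"dp": [0, 20, -45], "spin": 0}, {"dp": [-20, 30, -30], "spin": 0}, {"dp": [-30, 30, -20], "spin": 0}, {"dp": [-30, 30, -10], "spin": 0}, {"dp": [-30, 30, 0], "spin": 0}]}}

```text
clock: 52.9
position: [0.3968, -0.517, 0.365]
ee_rot: [1.0, 0.004, 0.001, 0.002]
ft_force: [0.6, 0.2, -0.2]
grip_width: 0.651
grasp_force: 0.0
```

Emit:
{"api": "arm_command", "payload": {"plan": [{"dp": [-30, 30, 0], "spin": 0}, {"dp": [-30, 30, 0], "spin": 0}, {"dp": [0, 0, 0], "spin": 0}, {"dp": [0, 0, 0], "spin": 0}]}}

```text
clock: 53.3
position: [0.3371, -0.577, 0.3625]
ee_rot: [1.0, 0.003, -0.001, 0.0]
ft_force: [0.1, 1.1, -0.0]
grip_width: 0.654
grasp_force: 0.0
```

Run:
```python
from h import *
T=snap("top","t_f.png"); S=snap("side","s_f.png"); print(np.round(now(),3))
cv2.imwrite("pics/final.png",np.vstack([cv2.resize(T[120:320,130:480],(700,400)),cv2.resize(S[100:330,190:400],(219,200)) if 0 else np.hstack([cv2.resize(S[165:315,200:400],(267,200)),np.zeros((200,433,3),np.uint8)])]))
P=wd(0,.15); 
for n in("top","side"): print([np.round(d["position"],3).tolist() for d in finder.find_in(n,"bar_handle")],[np.round(d["position"],3).tolist() for d in finder.find_in(n,"pack1")])
```

```text
[ 0.339 -0.575  0.363  0.009]
[[0.626, 0.18, 0.072]] [[0.464, 0.529, 0.042], [0.202, 0.353, 0.039], [0.426, -0.301, 0.043], [0.514, 0.04, 0.028], [0.555, -0.305, 0.048], [0.49, -0.374, 0.044], [0.73, 0.31, 0.042]]
[[0.56, -0.284, 0.043], [0.636, 0.181, 0.069]] [[0.493, -0.354, 0.048], [0.459, 0.548, 0.039], [0.428, -0.285, 0.048], [0.207, 0.368, 0.041], [0.56, -0.282, 0.042]]
```

View pics/final.png

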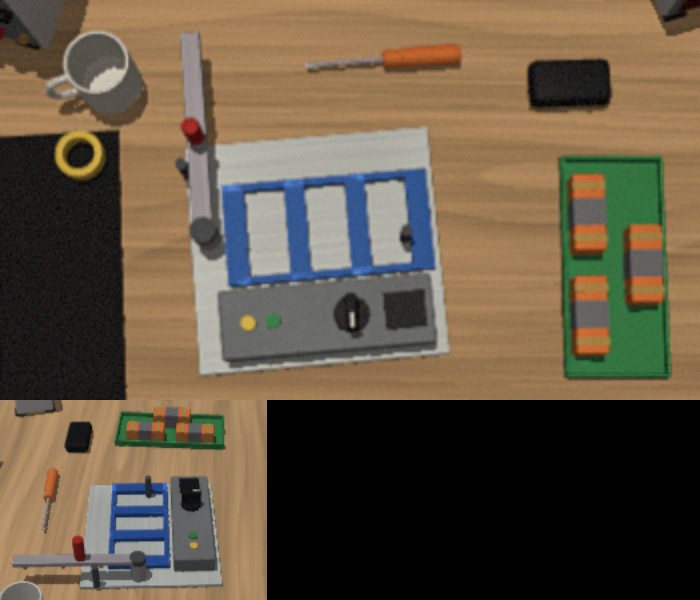

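The final picture shows all three packs flat in the tray (px 588,212 / 645,263 / 590,315). The bar is open against its stop (190,130), the knob is at rest (350,313), and the bystanders look unmoved.

```bash
python3 -c "
from workcell import manip
print(manip.hand_in())"
```

```text
the job is handed in; nothing more can be done
None
```

The job is handed in, verdict not shown: all three packs were tested under the closed bar and now lie flat in the green tray, with the bar fully open and the knob back at rest.

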